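# Close up a row of wooden beads and hold it against the needle stop

## Robot

A 7-joint arm with a two-finger parallel gripper is mounted at the origin on the work surface. World frame = base frame: x ahead of the robot, y to its left, z up, the work surface at z = 0. Lengths are in m, angles in rad, forces in N, time in s.
With the tool pointing down it reaches from about 0.425 to 0.925 m from the base axis. Payload 6.8 kg.
Tool frame: the origin (TCP) lies at the centre of the arm's flange, where the gripper is bolted on; the fingertips stand 173 mm ahead of it and the grasp point (between the pads) lies 155 mm ahead of it (r.hold_point_z is the distance from the TCP to the grasp point, in m); z points along the fingers, x is the direction in which the jaws open and shut, and the axes are right-handed (so a half turn about z gives the same grasp; the last joint's range is limited). The gripper opens to 85 mm and grips with 20 to 120 N. Pads are 22 mm wide; open, the fingers measure 114 mm over their backs; the gripper's body (76 mm by 85 mm) begins 54 mm behind the grasp point. The pads swing forward as they close: fully open they stand 13 mm farther back than shut.
Start: joints at [-1.368, 0.477, 0.022, 1.555, -0.011, 1.109, -0.083], TCP at [0.206, 0.643, 0.405] pointing down, gripper open.
Joint ranges: [-2.96, 2.96], [-0.34, 2.1], [-1.41, 1.46], [0.24, 2.44], [-1.37, 4.51], [0.17, 1.92], [-2.96, 2.96]. Speed limits (rad/s): [2.39, 2.39, 3.14, 3.14, 3.14, 3.14, 3.14].

## Interface

Orientations are given as a rotation vector (axis times angle).
In Python, from bench import r gives the robot as it stands.
- The arm moves only by the tool apply_moves, never from a script. Its arguments are lists of equal length, an entry for each row: "dp": the shift along the tool's x, y, z scaled (see below), a list of three; "twist": the turn, a rotation vector about the tool's x, y, z scaled (see below), a list of three; "jaw": the closure in counts, from 0 (fully open) to 255 (shut). In form: {"dp": [[x, y, z], ...], "twist": [[rx, ry, rz], ...], "jaw": [jaw, ...]}. A call has 1 to 20 rows; each row shifts and turns the pose as measured when the row begins, along the tool's axes as they then stand; what a row does not reach is not made up. The controller multiplies each number of a shift by 12 cm and each number of a turn by 120 degrees. A row lasts 1/10 s, in which the tool goes at most 50 mm and 8.59 degrees, less where a joint would pass 70% of its speed; a pose out of reach is approached as far as the arm can. A call with a number of a shift or a turn outside -1 to 1 is refused whole. A call with a gripper value outside its range is refused whole. The fingers move at their own pace and stop on an object; "grip_force" is the grip in N (left out, the last holds). Time passes only in rows, so rows that do not move let the fingers close. It gives the time, the measured TCP pose, the force and the opening at its end, in the units of the state.
- r.get_obs(): the state, without advancing time (a new reading comes with each control period).
- r.grab_frame(name): name is "side" or "top" or "wrist"; returns a dict with "color" (480x640x3 uint8, red, green, blue), "z_map" (480x640 float32, m along the optical axis (not along the pixel's ray), 0 where there is no reading), "intrinsics" (3x3 intrinsics, pixels), "dist_coeffs" ([k1, k2, p1, p2, k3] as OpenCV has them; the pictures are not rectified), "R" (3x3) and "t" (3): a world point X has camera coordinates R X + t; the wrist camera has in their place "hand_eye" (4x4, takes a point from camera to tool coordinates, whose origin is the TCP and whose axes are the tool frame's). Camera axes: x right, y down, z forward; pixel columns grow to the right and rows downward; lengths in m; the calibration is good to about 2 mm. A picture is of the moment at which its call begins: read the wrist's pose just before it.
- r.hand_in(): hands the job in, once; it reports no verdict.
The state is a dict: "clock": time; "joints": joint angles; "qvel": joint speeds; "tau": joint torques, N m; "tcp_pos": TCP position; "orientation": TCP orientation; "contact_force": force on the tool from outside, world axes, zero at the start; "moment": the same for the moment, N m; "grip_width": finger opening in m.
Only numpy, scipy, OpenCV 4.12 (cv2) and the standard library are available. Lean on these libraries where they do the work, as an engineer would, in place of code of your own. Each camera call takes 0.05 s, during which the arm holds its last target.

## Task

Lay the row for the garland in the channel of the stringing board, one bead at a time with its hole along the channel: the house bead first, next to the steel needle stop, then the cube bead, then the big crown bead, all standing upright. Close the row up until every bead touches and keep pushing it with the crown against the stop with a steady force of about 10 newtons, so that I can run the needle through and knot it off. The job ends like that, so finish while still gripping the crown and pushing, and leave everything else on the bench where it is.

Things in the scene. Friction and masses are not known exactly. Their poses are not given: they have to be found in the camera images.
- board: the stringing board: plain waxed wood, 240 (x) x 185 mm (y -80 to 105), 18 mm high, screwed to the bench, origin under it on the channel's middle line. Its straight channel along x is 42 mm wide with a flat floor 12 mm above the bench and walls 6 mm high; x -120 (open end) to +90 mm (stop). Beside the channel the top is flat and clear to 60 mm from its middle; beyond on +y are shallow wells of findings
- stop_face (a point): the middle of the channel floor, 12 mm above the bench, at the face of the needle stop (90 mm ahead of the board's origin). x runs along the channel into the stop, so beads lie at negative x; y across, z up
- stop: the needle stop: a rigid upright steel plate across the far end of the channel, 58 mm wide, 42 mm high above the channel floor, with a 6 mm needle slot in the middle; origin at the middle of its face at the channel floor, axes as stop_face
- house: the house bead: plain waxed wood, a pitched-roof house outline 40 mm long (x), 38 mm thick (y), eaves 30 mm and ridge 47 mm high, about 42 g; gable faces (+y and -y) flat and upright; cord hole (dark spots on the end walls) along x, 19 mm above the base. Origin: middle of the underside, z up. Starts standing on the bench; half a turn makes no difference
- cube: the cube bead: plain wood cube of 38 mm, about 38 g; cord hole along its x, 19 mm above the base (dark spots on the two x faces). Origin: middle of the underside, z up. It starts standing on the bench
- crown: the big crown bead: plain wood, crown outline with three points, 46 mm long (x), 38 mm thick (y), 46 mm high at the points and 31 mm in the notches between them, about 46 g; flat upright faces on +y and -y; cord hole along x, 19 mm above the base. Origin: middle of the underside, z up. It starts standing on the bench, points up
- small_crown: bystander: a small crown bead, same shape, 25 mm long, 20 mm thick, 25 mm high; not for this row. Origin under its middle
- faceted_bead: bystander: an eight-sided long bead, 31 mm across, 42 mm long (y), lying on a flat; not for this row. Origin under its middle
- spool: bystander: cord spool with wooden flanges, 52 mm across, 50 mm high, origin under its middle
- glue: bystander: small white glue bottle, 36 mm across, about 95 mm high, origin under its middle
- jar: bystander: frosted jar with a metal lid, 66 mm across, 72 mm high, origin under its middle
- pliers: bystander: flat-nose pliers lying flat, about 140 mm long (x), 10 mm high, origin at the middle
- scissors: bystander: small scissors lying flat, about 100 mm long (x), 6 mm high, origin near the pivot
Mind the look-alikes: they are no part of the job. Leave any purple or turquoise look-alike of the cube alone.

How it is judged:
By the outcome, as a careful person would: the job done as asked, in the order asked, and still so for the second after the job is handed in, while the arm keeps its last pose, push and grip.
It also fails if it takes over 70 s, if anything falls off the work surface, if the arm or the gripper's body presses on something with over 40 N, if the wrist force passes 120 N, or if a joint passes its speed limit or range.

## Working session

There is one attempt and no reset: what is moved stays moved. The work goes in short steps, Python scripts to look and compute and a tool call to move; the robot and the scene stay as the last step left them, time stands still between calls to the robot, and variables do not carry over. Pictures are saved under pics/ and viewed, and the job is handed in when it is done.

Besides the shell and the picture viewer there is one more tool, called in YAML: its name, and indented under it one key for each argument. apply_moves: Moves the arm, as the interface text tells. Shifts and turns lie within -1 to 1; 1 stands for 12 cm of shift or 120 degrees of turn. Its arguments: {"type":"object","properties":{"dp":{"type":"array"},"twist":{"type":"array"},"jaw":{"type":"array"},"grip_force":{"type":"number"}},"required":["dp","twist","jaw"]}

```bash
ls -la; mkdir -p pics; cat > h.py <<'E'
import numpy as np, cv2
from scipy.spatial.transform import Rotation as Ro
from bench import r
def save(f,n): cv2.imwrite('pics/'+n,f['color'][:,:,::-1])
E
python3 - <<'E'
from h import *
import pickle
print(r.get_obs(), r.hold_point_z)
for n in ['side','top','wrist']:
    f=r.grab_frame(n); save(f,n+'0.png'); pickle.dump(f,open(n+'0.pkl','wb'))
    print(n,{k:v for k,v in f.items() if k not in('color','z_map')})
E
```

```text
total 12
drwxr-xr-x  3 agent agent 4096 Dec  6 00:15 .
drwxr-xr-x 23 root  root  4096 Dec  6 00:15 ..
drwxr-xr-x  2 agent agent 4096 Dec  6 00:15 pics
{'clock': 0.0, 'joints': array([-1.36809113,  0.47780378,  0.02230653,  1.55647371, -0.01148778,
        1.10934425, -0.08311493]), 'qvel': array([-0.00044965, -0.00010926,  0.00034516,  0.00043432,  0.00179158,
        0.00107405, -0.00109932]), 'tau': array([-5.16722284e-04, -5.96446073e+01,  1.60778783e+00, -2.81201559e+01,
        1.25035390e-02,  9.11889510e-03,  1.34228975e-07]), 'tcp_pos': array([0.2063205 , 0.64238897, 0.40371293]), 'orientation': array([ 2.53746968e+00,  1.85016973e+00, -2.27824605e-03]), 'contact_force': array([-0.19812015, -0.99711732,  0.92012947]), 'moment': array([-0.00057825,  0.00030152,  0.00871815]), 'grip_width': 0.08530581124351064} 0.1547
side {'intrinsics': array([[484.75973848,   0.        , 322.82382067],
       [  0.        , 484.75973848, 232.43099274],
       [  0.        ,   0.        ,   1.        ]]), 'dist_coeffs': array([-0.01516568,  0.        ,  0.        ,  0.        ,  0.        ]), 
[... 586 characters left out ...]
-0.02682754, -0.99736871]]), 't': array([-0.00591768,  0.51459658,  1.24225118])}
wrist {'intrinsics': array([[357.25431151,   0.        , 319.59079477],
       [  0.        , 357.25431151, 236.39618525],
       [  0.        ,   0.        ,   1.        ]]), 'dist_coeffs': array([-0.06581308,  0.        ,  0.        ,  0.        ,  0.        ]), 'hand_eye': array([[ 9.99999774e-01, -6.64196432e-04,  1.01803298e-04,
         4.01391368e-05],
       [ 6.00634392e-04,  9.51470326e-01,  3.07739920e-01,
        -7.75591250e-02],
       [-3.01262574e-04, -3.07739790e-01,  9.51470510e-01,
         3.02299907e-02],
       [ 0.00000000e+00,  0.00000000e+00,  0.00000000e+00,
         1.00000000e+00]])}
```

View pics/top0.png

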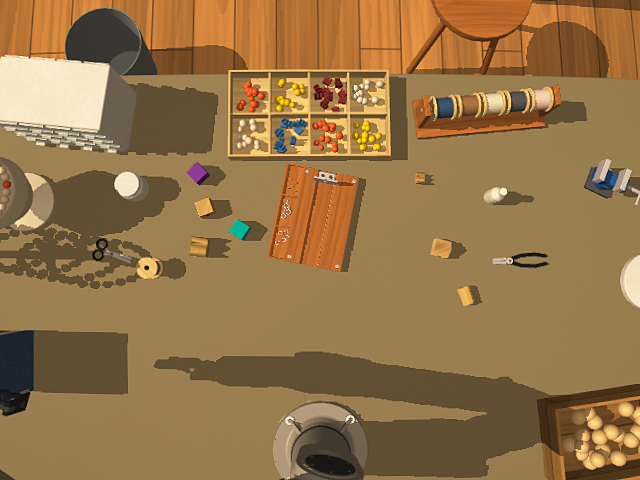

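View pics/side0.png

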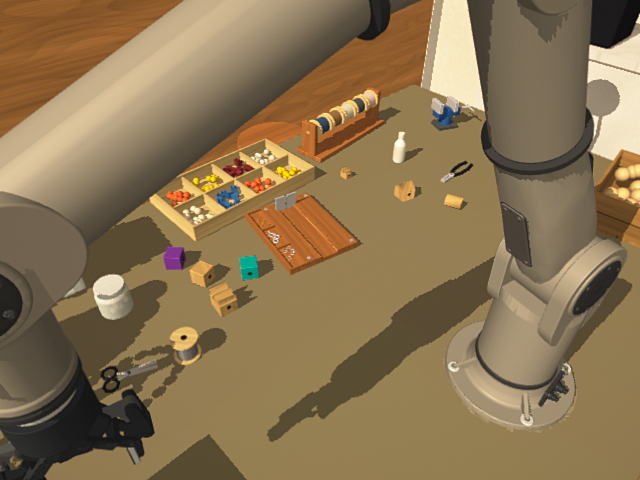

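View pics/wrist0.png

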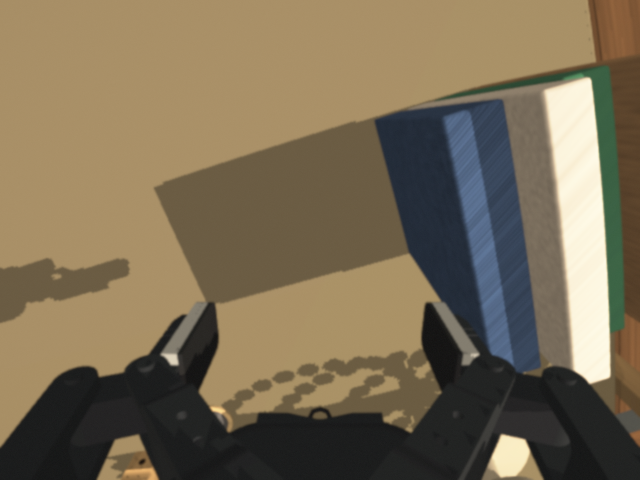

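```bash
python3 - <<'E'
from h import *
a=cv2.imread('pics/top0.png'); b=cv2.imread('pics/side0.png')
def z(im,x,y,w,h,s): return cv2.resize(im[y:y+h,x:x+w],(int(w*s),int(h*s)),interpolation=cv2.INTER_CUBIC)
A=np.hstack([z(a,170,150,100,120,4),z(a,400,160,100,150,3.2)]) 
A=np.hstack([z(a,170,150,100,120,4),z(a,400,165,100,120,0.0001+4)[:480,:400]])
B=np.hstack([z(b,160,240,100,80,4),z(b,380,160,100,80,4)])
cv2.imwrite('pics/za.png',A);cv2.imwrite('pics/zb.png',B)
cv2.imwrite('pics/zc.png',z(a,260,155,110,125,5)[:600])
E
```

```text
(no output)
```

View pics/za.png

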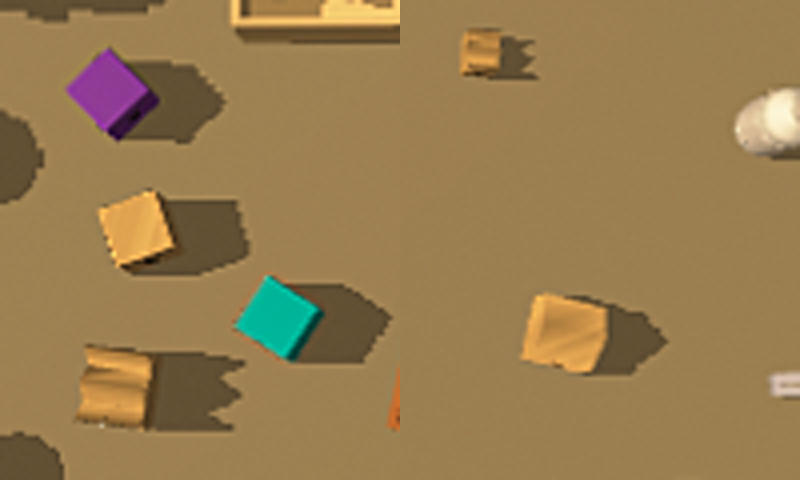

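View pics/zb.png

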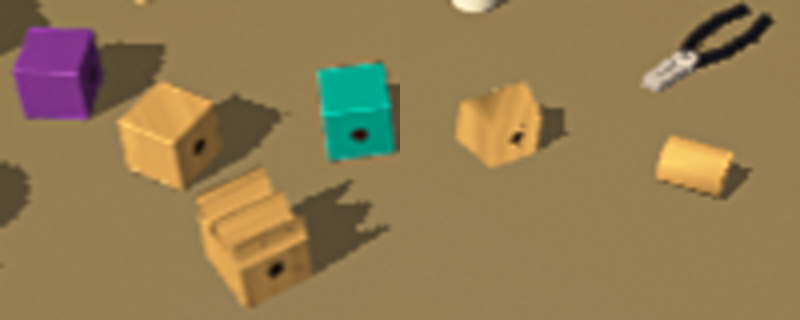

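View pics/zc.png

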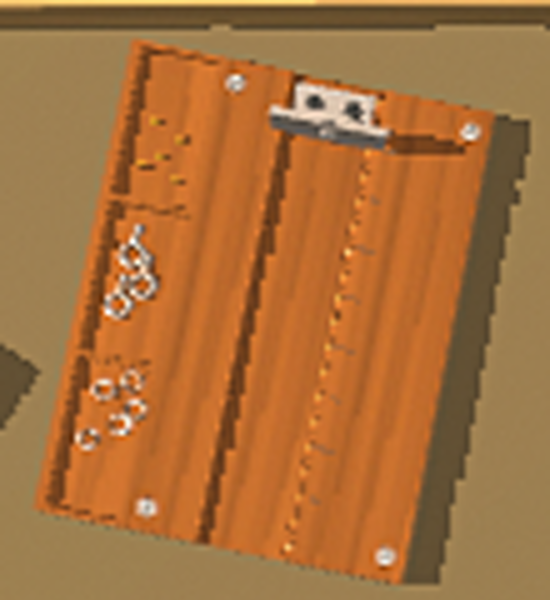

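```bash
cat >> h.py <<'E'
def world(f, obs=None):
    """world XYZ map from depth"""
    H,W=f['z_map'].shape
    u,v=np.meshgrid(np.arange(W),np.arange(H))
    p=cv2.undistortPoints(np.stack([u,v],-1).reshape(-1,1,2).astype(np.float64),f['intrinsics'],f['dist_coeffs']).reshape(-1,2)
    z=f['z_map'].reshape(-1,1)
    C=np.hstack([p*z,z])
    R,t=pose(f,obs)
    X=(C-t)@R   # R^T (C-t)
    return X.reshape(H,W,3)
def pose(f,obs=None):
    if 'R' in f: return f['R'],f['t']
    T=np.eye(4);T[:3,:3]=Ro.from_rotvec(obs['orientation']).as_matrix();T[:3,3]=obs['tcp_pos']
    M=np.linalg.inv(T@f['hand_eye']); return M[:3,:3],M[:3,3]
def ray(f,uv,zp,obs=None):
    p=cv2.undistortPoints(np.array(uv,float).reshape(-1,1,2),f['intrinsics'],f['dist_coeffs']).reshape(-1,2)
    R,t=pose(f,obs); c=-R.T@t; d=np.hstack([p,np.ones((len(p),1))])@R
    return c+d*((np.array(zp)-c[2])/d[:,2])[:,None]
def proj(f,X,obs=None):
    R,t=pose(f,obs)
    return cv2.projectPoints(np.array(X,float).reshape(-1,1,3),cv2.Rodrigues(R)[0],t,f['intrinsics'],f['dist_coeffs'])[0].reshape(-1,2)
E
python3 - <<'E'
from h import *
import pickle
f=pickle.load(open('top0.pkl','rb'))
X=world(f)
def obj(n,x0,y0,x1,y1,zmin,zmax=.2):
    P=X[y0:y1,x0:x1].reshape(-1,3); m=(P[:,2]>zmin)&(P[:,2]<zmax)
    Q=P[m]; 
    rc=cv2.minAreaRect((Q[:,:2]*1000).astype(np.float32))
    print(n,m.sum(),np.round(rc[0],1),np.round(rc[1],1),round(rc[2],1),'z',np.round(np.percentile(Q[:,2],[5,50,95])*1000,1), 'bench',np.median(P[P[:,2]<.01,2])*1000)
obj('cube',190,190,225,222,.03)
obj('teal',225,212,258,245,.03)
obj('purple',183,158,215,190,.03)
obj('crown',185,232,215,262,.02)
obj('house',425,232,460,265,.02)
obj('board',262,155,370,280,.012)
obj('stop',305,160,345,190,.03)
# board corners by colour
hsv=cv2.cvtColor(f['color'],cv2.COLOR_RGB2HSV)
m=((hsv[...,0]<14)&(hsv[...,1]>150)).astype(np.uint8); m[:155]=0;m[285:]=0;m[:,:262]=0;m[:,370:]=0
P=np.argwhere(m)[:,::-1]; W=ray(f,P,.018)
rc=cv2.minAreaRect((W[:,:2]*1000).astype(np.float32)); print('boardcol',rc, cv2.boxPoints(rc))
E
```

```text
cube 254 [598. 279.] [38.4 39. ] 19.3 z [33.2 38.  41.8] bench 0.004548651922762501
teal 251 [542.9 194. ] [39.  37.9] 57.6 z [33.2 37.7 41.8] bench -0.4417891322594866
purple 249 [684.7 298. ] [39.8 36.5] 44.6 z [33.6 37.8 41.6] bench 0.380552749681406
crown 333 [501.1 291.5] [39.5 46.2] 81.9 z [27.7 39.5 48.4] bench -0.1151910158428029
house 282 [ 492.9 -304.9] [39.8 40. ] 75.5 z [26.1 37.2 46.2] bench -0.7285855396802422
board 5992 [581.7   5.1] [268.6 285.5] 89.5 z [12.6 17.  31.5] bench 0.05837613014334501
stop 71 [661.4 -18.4] [57.   5.2] 78.5 z [33.3 51.5 56. ] bench 0.16039685468640896
boardcol ((574.2953491210938, 13.482894897460938), (184.86251831054688, 240.263427734375), 77.88774871826172) [[ 437.44333  -51.68374]
 [ 672.3581  -102.09765]
 [ 711.14734   78.64953]
 [ 476.2326   129.06345]]
```

```bash
cat >> h.py <<'E'
def plan(xyz,jaw_deg,o=None,which=None):
    """dp (tool axes after turn) & twist, scaled units; xyz TCP target, jaw axis yaw (mod 180), tool straight down"""
    o=o or r.get_obs()
    R0=Ro.from_rotvec(o['orientation']); best=None
    for k in (0,180):
        a=np.radians(jaw_deg+k); x=np.array([np.cos(a),np.sin(a),0]); z=np.array([0,0,-1.]); y=np.cross(z,x)
        R1=Ro.from_matrix(np.stack([x,y,z],1)); tw=(R0.inv()*R1).as_rotvec()
        if best is None or np.linalg.norm(tw)<np.linalg.norm(best[0]): best=(tw,R1)
    tw,R1=best
    d=np.array(xyz)-o['tcp_pos']
    print('twist deg',np.round(np.degrees(tw),2),'scaled',np.round(np.degrees(tw)/120,4),'| dp mm world',np.round(d*1000,1),
      '| scaled, axes now',np.round(R0.inv().apply(d)/.12,4),'| after turn',np.round(R1.inv().apply(d)/.12,4))
def st(o=None):
    o=o or r.get_obs(); M=Ro.from_rotvec(o['orientation']).as_matrix()
    print('t',round(o['clock'],2),'tcp',np.round(o['tcp_pos']*1000,1),'jawyaw',round(np.degrees(np.arctan2(M[1,0],M[0,0])),2),'zax',np.round(M[:,2],4),'F',np.round(o['contact_force'],2),'w',round(o['grip_width']*1000,2),'q',np.round(o['joints'],2))
    return o
BO=np.array([571.7,1.26])/1000; BY=-12.11
E
python3 - <<'E'
from h import *
import pickle
f=pickle.load(open('top0.pkl','rb')); X=world(f)
P=X[232:265,425:460].reshape(-1,3)
for lo in (.040,.043,.045):
    Q=P[P[:,2]>lo]; C=np.cov(Q[:,:2].T); w,v=np.linalg.eigh(C); print(lo,len(Q),Q.mean(0),np.sqrt(w)*1000,np.degrees(np.arctan2(v[1,1],v[0,1])))
st()
plan([.5,.25,.40],75.5)
o=dict(r.get_obs()); 
M=Ro.from_rotvec(o['orientation']).as_matrix();print(M)
E
```

```text
0.04 105 [ 0.48966234 -0.28977265  0.10216849] [ 6.54997731 72.25640983] 100.42230810576113
0.043 55 [ 0.48757997 -0.27474466  0.15724242] [ 5.61967269 97.22958305] 100.77029075560758
0.045 34 [ 0.4832745  -0.25875912  0.22734294] [  4.44104437 121.09315835] 100.67124560837206
t 0.15 tcp [206.4 642.5 403.9] jawyaw 72.19 zax [-3.0e-04 -1.4e-03 -1.0e+00] F [-0.6   0.44  1.24] w 85.09 q [-1.37  0.48  0.02  1.56 -0.01  1.11 -0.08]
twist deg [ 0.    0.08 -3.31] scaled [ 0.      0.0007 -0.0275] | dp mm world [ 293.6 -392.5   -3.9] | scaled, axes now [-2.3656  3.33    0.0365] | after turn [-2.5538  3.188   0.0329]
[[ 3.05791934e-01  9.52098302e-01 -3.42055850e-04]
 [ 9.52097323e-01 -3.05792112e-01 -1.36845898e-03]
 [-1.40750545e-03  9.27932588e-05 -9.99999005e-01]]
```

apply_moves:
  dp:
    - [-0.26,0.325,0]
    - [-0.26,0.325,0]
    - [-0.26,0.325,0]
    - [-0.26,0.325,0]
    - [-0.26,0.325,0]
    - [-0.26,0.325,0]
    - [-0.26,0.325,0]
    - [-0.26,0.325,0]
    - [-0.26,0.325,0]
    - [-0.26,0.325,0]
  twist:
    - [0,0,-0.0275]
    - [0,0,0]
    - [0,0,0]
    - [0,0,0]
    - [0,0,0]
    - [0,0,0]
    - [0,0,0]
    - [0,0,0]
    - [0,0,0]
    - [0,0,0]
  jaw: [0,0,0,0,0,0,0,0,0,0]

```text
clock: 1.15
tcp_pos: [0.5016, 0.245, 0.4]
orientation: [-2.463, -1.945, 0.007]
contact_force: [0.8, 0.9, -0.7]
grip_width: 0.0854
```

```bash
python3 - <<'E'
from h import *
st(); plan([.493,-.305,.36],75.5)
E
```

```text
t 1.15 tcp [501.6 245.  400. ] jawyaw 76.6 zax [-5.4e-03 -4.0e-04 -1.0e+00] F [ 0.83  0.93 -0.72] w 85.44 q [-0.71  0.29  0.18  1.85 -0.06  1.01  0.83]
twist deg [-0.29  0.1   1.09] scaled [-0.0024  0.0008  0.0091] | dp mm world [  -8.6 -550.   -40. ] | scaled, axes now [-4.4748  0.9945  0.336 ] | after turn [-4.4555  1.0782  0.3337]
```

apply_moves:
  dp:
    - [-0.405,0.09,0.03]
    - [-0.405,0.1,0.03]
    - [-0.405,0.1,0.03]
    - [-0.405,0.1,0.03]
    - [-0.405,0.1,0.03]
    - [-0.405,0.1,0.03]
    - [-0.405,0.1,0.03]
    - [-0.405,0.1,0.03]
    - [-0.405,0.1,0.03]
    - [-0.405,0.1,0.03]
    - [-0.405,0.1,0.03]
    - [0,0,0]
  twist:
    - [-0.0024,0,0.009]
    - [0,0,0]
    - [0,0,0]
    - [0,0,0]
    - [0,0,0]
    - [0,0,0]
    - [0,0,0]
    - [0,0,0]
    - [0,0,0]
    - [0,0,0]
    - [0,0,0]
    - [0,0,0]
  jaw: [0,0,0,0,0,0,0,0,0,0,0,0]

```text
clock: 2.35
tcp_pos: [0.4919, -0.3106, 0.3616]
orientation: [2.489, 1.907, 0.001]
contact_force: [0.2, 0.0, -0.2]
grip_width: 0.085
```

```bash
python3 - <<'E'
from h import *
import pickle
o=st(); f=r.grab_frame('wrist'); save(f,'w1.png'); pickle.dump((f,o),open('w1.pkl','wb'))
X=world(f,o); m=(X[...,2]>.015)&(X[...,2]<.06)&(f['z_map']>0)&(np.hypot(X[...,0]-.493,X[...,1]+.305)<.04)
Q=X[m]; print(cv2.minAreaRect((Q[:,:2]*1000).astype(np.float32)),len(Q),np.percentile(Q[:,2],[1,50,99]))
for lo in (.036,.040,.043):
    S=Q[Q[:,2]>lo]; w,v=np.linalg.eigh(np.cov(S[:,:2].T)); print(lo,len(S),S.mean(0),np.sqrt(w)*1000,np.degrees(np.arctan2(v[1,1],v[0,1])))
E
```

```text
t 2.35 tcp [ 491.9 -310.6  361.6] jawyaw 74.93 zax [ 0.004  -0.0047 -1.    ] F [ 0.23  0.05 -0.22] w 85.02 q [ 0.11  0.39  0.44  1.85 -0.2   0.94  1.95]
((493.075439453125, -305.9758605957031), (37.99409866333008, 40.8536376953125), 75.86956024169922) 2168 [0.01781641 0.03887859 0.04788209]
0.036 1420 [ 0.49164225 -0.30561721  0.04192428] [ 7.72192819 11.02802979] 75.42709591172233
0.04 932 [ 0.49225607 -0.30585784  0.04395958] [ 5.05737869 10.97138944] 75.47182006753741
0.043 581 [ 0.49258356 -0.30593917  0.04540248] [ 3.17735385 10.94134284] 76.51640543592387
```

View pics/w1.png

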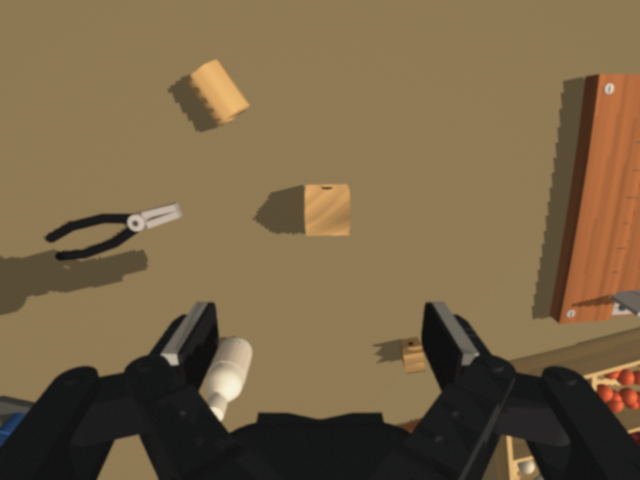

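```bash
python3 - <<'E'
from h import *
plan([.4928,-.3058,.250],75.6)
E
```

```text
twist deg [ 0.24  0.06 -0.51] scaled [ 0.002   0.0005 -0.0042] | dp mm world [ 1.000e-01  1.800e+00 -1.113e+02] | scaled, axes now [ 0.0153 -0.0072  0.9275] | after turn [ 0.0144 -0.0032  0.9275]
```

apply_moves:
  dp:
    - [0.007,-0.003,0.38]
    - [0.007,0,0.38]
    - [0,0,0.16]
    - [0,0,0]
  twist:
    - [0.002,0,-0.0042]
    - [0,0,0]
    - [0,0,0]
    - [0,0,0]
  jaw: [0,0,0,0]

```text
clock: 2.8
tcp_pos: [0.4954, -0.3021, 0.2486]
orientation: [2.477, 1.93, 0.005]
contact_force: [-0.3, -0.2, 1.5]
grip_width: 0.0852
```

```bash
python3 - <<'E'
from h import *
st();plan([.4928,-.3058,.184],75.6)
E
```

```text
t 2.8 tcp [ 495.4 -302.1  248.6] jawyaw 75.83 zax [ 0.0036  0.001  -1.    ] F [-0.34 -0.22  1.47] w 85.16 q [ 0.16  0.54  0.37  1.93 -0.29  0.72  2.02]
twist deg [ 0.19 -0.11  0.23] scaled [ 0.0016 -0.0009  0.0019] | dp mm world [ -2.6  -3.7 -64.6] | scaled, axes now [-0.0358 -0.0149  0.5378] | after turn [-0.0348 -0.013   0.5379]
```

apply_moves:
  dp:
    - [-0.035,-0.013,0.27]
    - [0,0,0.2]
    - [0,0,0.05]
    - [0,0,0]
    - [0,0,0]
  twist:
    - [0.0016,-0.0009,0]
    - [0,0,0]
    - [0,0,0]
    - [0,0,0]
    - [0,0,0]
  jaw: [0,0,0,0,0]

```text
clock: 3.3
tcp_pos: [0.4971, -0.3021, 0.1897]
orientation: [2.469, 1.937, 0.008]
contact_force: [-0.0, 0.3, -0.0]
grip_width: 0.0857
```

```bash
python3 - <<'E'
from h import *
st();plan([.4928,-.3058,.184],75.6); st()
import time
E
```

```text
t 3.3 tcp [ 497.1 -302.1  189.7] jawyaw 76.22 zax [ 6.2e-03  5.0e-04 -1.0e+00] F [-0.03  0.27 -0.  ] w 85.65 q [ 0.2   0.63  0.32  1.95 -0.34  0.61  2.07]
twist deg [ 0.34 -0.12  0.62] scaled [ 0.0028 -0.001   0.0051] | dp mm world [-4.3 -3.7 -5.7] | scaled, axes now [-0.0388 -0.0279  0.0476] | after turn [-0.039  -0.0272  0.0479]
t 3.3 tcp [ 497.1 -302.1  189.7] jawyaw 76.22 zax [ 6.2e-03  5.0e-04 -1.0e+00] F [-0.03  0.27 -0.  ] w 85.65 q [ 0.2   0.63  0.32  1.95 -0.34  0.61  2.07]
```

apply_moves:
  dp:
    - [-0.039,-0.027,0.048]
    - [0,0,0]
  twist:
    - [0.0028,-0.001,0.005]
    - [0,0,0]
  jaw: [0,0]

```text
clock: 3.5
tcp_pos: [0.4936, -0.3063, 0.1862]
orientation: [2.48, 1.923, 0.003]
contact_force: [0.7, -0.6, 0.4]
grip_width: 0.0855
```

```bash
python3 - <<'E'
from h import *
st();plan([.4928,-.3058,.184],75.6)
f=r.grab_frame('wrist'); save(f,'w2.png')
st()
E
```

```text
t 3.5 tcp [ 493.6 -306.3  186.2] jawyaw 75.6 zax [ 0.0033 -0.0016 -1.    ] F [ 0.74 -0.64  0.4 ] w 85.48 q [ 0.2   0.64  0.32  1.95 -0.34  0.6   2.07]
twist deg [ 0.21  0.04 -0.  ] scaled [ 0.0017  0.0004 -0.    ] | dp mm world [-0.8  0.5 -2.2] | scaled, axes now [ 0.0023 -0.0078  0.0186] | after turn [ 0.0023 -0.0077  0.0186]
t 3.55 tcp [ 494.3 -306.1  186.6] jawyaw 75.63 zax [ 0.0046 -0.0018 -1.    ] F [ 0.69 -0.07  0.18] w 85.28 q [ 0.2   0.64  0.32  1.95 -0.34  0.6   2.07]
```

View pics/w2.png

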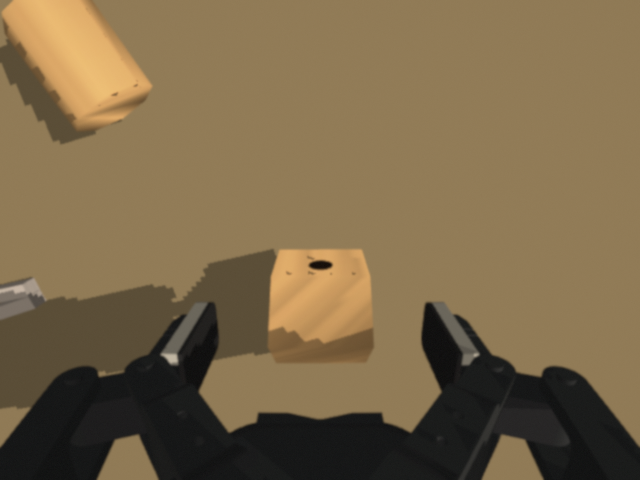

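apply_moves:
  dp:
    - [0,-0.01,0.018]
    - [0,0,0]
    - [0,0,0]
    - [0,0,0]
    - [0,0,0]
    - [0,0,0]
  twist:
    - [0.0017,0,0]
    - [0,0,0]
    - [0,0,0]
    - [0,0,0]
    - [0,0,0]
    - [0,0,0]
  jaw: [255,255,255,255,255,255]
  grip_force: 40

```text
clock: 4.15
tcp_pos: [0.4934, -0.3062, 0.1854]
orientation: [2.48, 1.924, 0.002]
contact_force: [0.5, 0.4, 0.2]
grip_width: 0.0378
```

```bash
python3 - <<'E'
from h import *
o=st(); f=r.grab_frame('wrist'); save(f,'w3.png')
E
```

```text
t 4.15 tcp [ 493.4 -306.2  185.4] jawyaw 75.62 zax [ 0.0025 -0.0014 -1.    ] F [0.46 0.39 0.24] w 37.76 q [ 0.21  0.64  0.32  1.95 -0.34  0.6   2.07]
```

View pics/w3.png

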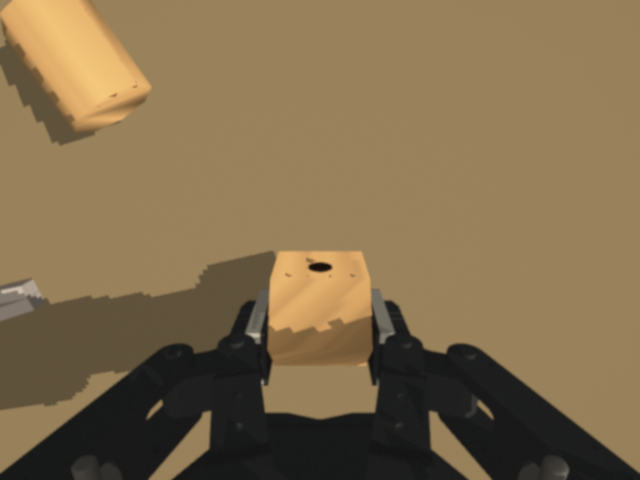

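apply_moves:
  dp:
    - [0,0,-0.2]
    - [0,0,-0.35]
    - [0,0,-0.4]
  twist:
    - [0,0,0]
    - [0,0,0]
    - [0,0,0]
  jaw: [255,255,255]

```text
clock: 4.5
tcp_pos: [0.4911, -0.3042, 0.2954]
orientation: [-2.473, -1.92, 0.01]
contact_force: [0.6, -0.7, -0.1]
grip_width: 0.0376
```

```bash
python3 - <<'E'
from h import *
o=st(); plan([.6284,-.0109,.30],77.89)
E
```

```text
t 4.5 tcp [ 491.1 -304.2  295.4] jawyaw 75.64 zax [-0.0114  0.0046 -0.9999] F [ 0.59 -0.68 -0.12] w 37.56 q [ 0.13  0.47  0.41  1.91 -0.25  0.82  2.  ]
twist deg [-0.7  -0.11 -2.25] scaled [-0.0058 -0.0009 -0.0188] | dp mm world [137.3 293.3   4.6] | scaled, axes now [ 2.6516  0.5022 -0.0398] | after turn [ 2.6297  0.6064 -0.038 ]
```

apply_moves:
  dp:
    - [0.376,0.087,0]
    - [0.376,0.087,0]
    - [0.376,0.087,0]
    - [0.376,0.087,0]
    - [0.376,0.087,0]
    - [0.376,0.087,0]
    - [0.37,0.085,0]
    - [0,0,0]
    - [0,0,0]
  twist:
    - [-0.006,0,-0.019]
    - [0,0,0]
    - [0,0,0]
    - [0,0,0]
    - [0,0,0]
    - [0,0,0]
    - [0,0,0]
    - [0,0,0]
    - [0,0,0]
  jaw: [255,255,255,255,255,255,255,255,255]

```text
clock: 5.4
tcp_pos: [0.6369, -0.0039, 0.3037]
orientation: [2.437, 1.963, 0.015]
contact_force: [-0.3, -0.9, -0.4]
grip_width: 0.0377
```

```bash
python3 - <<'E'
from h import *
import pickle
o=st(); f=r.grab_frame('wrist'); save(f,'w4.png'); pickle.dump((f,o),open('w4.pkl','wb'))
ft=r.grab_frame('top'); save(ft,'t4.png')
plan([.6284,-.0109,.30],77.89)
E
```

```text
t 5.4 tcp [636.9  -3.9 303.7] jawyaw 77.71 zax [ 0.0155 -0.0035 -0.9999] F [-0.29 -0.92 -0.41] w 37.66 q [-0.36  0.54  0.37  1.77 -0.24  0.87  1.47]
twist deg [ 0.9  -0.04 -0.24] scaled [ 0.0075 -0.0003 -0.002 ] | dp mm world [-8.3 -6.6 -3.7] | scaled, axes now [-0.0686 -0.056   0.0301] | after turn [-0.0684 -0.0558  0.0311]
```

View pics/w4.png

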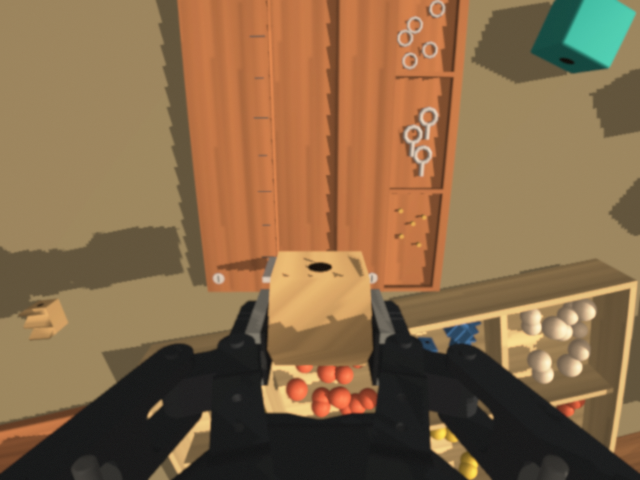

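```bash
cat >> h.py <<'E'
def chan(f,o):
    X=world(f,o); hsv=cv2.cvtColor(f['color'],cv2.COLOR_RGB2HSV)
    a=np.radians(BY); ex=np.array([np.cos(a),np.sin(a)]); ey=np.array([-ex[1],ex[0]])
    D=X[...,:2]-BO; bx=D@ex; by=D@ey; z=X[...,2]
    m=(f['z_map']>0)&(abs(bx)<.115)&(abs(by)<.075)&(z>0.0)&(z<.03)
    print('range bx',bx[m].min(),bx[m].max(),m.sum())
    pts=[]
    for lo in np.arange(-.11,.09,.02):
        s=m&(bx>lo)&(bx<lo+.02)
        if s.sum()<300: continue
        y=by[s]*1000; zz=z[s]*1000
        # best box fit: scan centre for 42 mm slot
        cs=np.arange(-8,8.1,.25); sc=[zz[(abs(y-c)<21)].mean()-zz[(abs(y-c)>=21)&(abs(y-c)<30)].mean() for c in cs]
        c=cs[int(np.argmin(sc))]; pts.append((lo+.01,c)); print(round(lo+.01,3),s.sum(),'centre y mm',c,'depth',round(min(sc),2),'floor',round(np.median(zz[abs(y-c)<15]),1),'top',round(np.median(zz[(abs(y-c)>25)]),1))
    p=np.polyfit(*np.array(pts).T,1); print('line: y mm at 0',p[1],'slope deg',np.degrees(np.arctan(p[0]/1000)))
E
python3 - <<'E'
from h import *
import pickle
f,o=pickle.load(open('w4.pkl','rb')); chan(f,o)
E
cat > edges.py <<'E'
from h import *
import pickle,sys
f,o=pickle.load(open(sys.argv[1],'rb'))
a=np.radians(BY); ex=np.array([np.cos(a),np.sin(a)]); ey=np.array([-ex[1],ex[0]])
g=cv2.cvtColor(f['color'],cv2.COLOR_RGB2GRAY).astype(np.float32)
# rectified top-plane strip: rows bx, cols by
bx=np.arange(-.10,.03,.001); by=np.arange(-.09,.115,.0005)
BX,BYY=np.meshgrid(bx,by,indexing='ij')
P=np.stack([BO[0]+BX*ex[0]+BYY*ey[0],BO[1]+BX*ex[1]+BYY*ey[1],np.full_like(BX,.018)],-1)
uv=proj(f,P.reshape(-1,3),o).astype(np.float32).reshape(*BX.shape,2)
im=cv2.remap(f['color'],uv[...,0],uv[...,1],cv2.INTER_LINEAR)
cv2.imwrite(sys.argv[2],cv2.resize(im[::-1,:,::-1],None,fx=1.9,fy=3.8))
E
python3 edges.py w4.pkl pics/e4.png
```

```text
range bx -0.08505961699624205 0.11498992699686218 57144
-0.08 5476 centre y mm -1.25 depth -5.72 floor 12.5 top 18.4
-0.06 7581 centre y mm -1.75 depth -5.75 floor 12.5 top 18.4
-0.04 7195 centre y mm -1.5 depth -5.84 floor 12.6 top 18.4
-0.02 6704 centre y mm -1.25 depth -5.76 floor 12.5 top 18.4
0.0 6398 centre y mm -2.0 depth -5.78 floor 12.6 top 18.4
0.02 5948 centre y mm -1.75 depth -5.8 floor 12.6 top 18.4
0.04 5522 centre y mm -1.5 depth -5.8 floor 12.6 top 18.5
0.06 5157 centre y mm -1.5 depth -5.75 floor 12.6 top 18.5
0.08 4534 centre y mm -1.75 depth -5.84 floor 12.7 top 18.5
line: y mm at 0 -1.5833333333333333 slope deg -0.08355628588922247
```

View pics/e4.png

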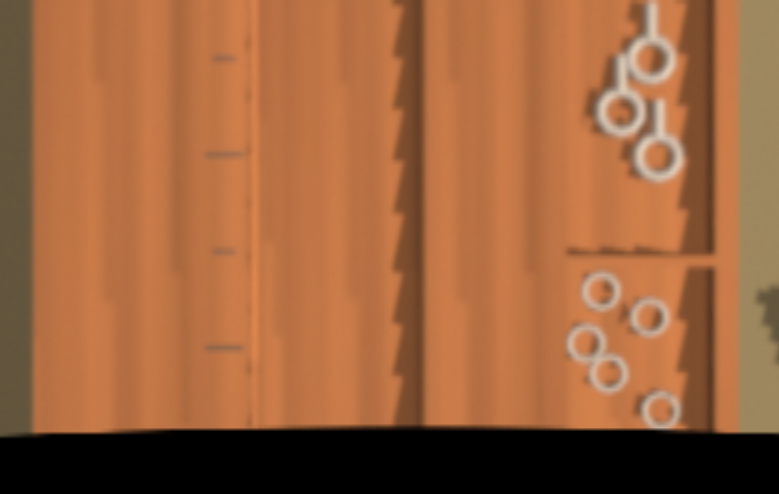

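apply_moves:
  dp:
    - [-0.079,-0.056,0.2]
    - [0,0,0.2]
    - [0,0,0.17]
    - [0,0,0]
    - [0,0,0]
  twist:
    - [0.0075,0,-0.002]
    - [0,0,0]
    - [0,0,0]
    - [0,0,0]
    - [0,0,0]
  jaw: [255,255,255,255,255]

```text
clock: 6.0
tcp_pos: [0.6267, -0.0209, 0.2353]
orientation: [2.453, 1.96, 0.0]
contact_force: [0.5, -0.6, 0.2]
grip_width: 0.0371
```

```bash
python3 - <<'E'
from h import *
import pickle
o=st(); f=r.grab_frame('wrist'); save(f,'w5.png'); pickle.dump((f,o),open('w5.pkl','wb')); st()
chan(f,o)
plan([.6281,-.0122,.235],77.89)
E
python3 edges.py w5.pkl pics/e5.png
```

```text
t 6.0 tcp [626.7 -20.9 235.3] jawyaw 77.25 zax [ 0.0015 -0.0018 -1.    ] F [ 0.52 -0.57  0.24] w 37.11 q [-0.31  0.62  0.33  1.82 -0.28  0.75  1.52]
t 6.05 tcp [626.6 -21.  235.3] jawyaw 77.24 zax [ 0.0013 -0.0019 -1.    ] F [ 0.04  0.62 -0.66] w 37.19 q [-0.31  0.62  0.33  1.82 -0.28  0.75  1.52]
range bx -0.07638396217366138 0.11499996333938337 83532
-0.08 3460 centre y mm -1.5 depth -5.76 floor 12.5 top 18.3
-0.06 13823 centre y mm -1.5 depth -5.72 floor 12.5 top 18.4
-0.04 12923 centre y mm -1.5 depth -5.68 floor 12.6 top 18.4
-0.02 11883 centre y mm -1.75 depth -5.65 floor 12.6 top 18.4
0.0 11017 centre y mm -1.25 depth -5.68 floor 12.6 top 18.4
0.02 10068 centre y mm -1.5 depth -5.67 floor 12.6 top 18.4
0.04 9166 centre y mm -1.5 depth -5.66 floor 12.6 top 18.5
0.06 5630 centre y mm -1.25 depth -5.69 floor 12.5 top 18.5
0.08 3532 centre y mm -8.0 depth nan floor nan top 18.5
line: y mm at 0 -2.194444444444444 slope deg -1.1934894239820357
twist deg [ 0.09  0.09 -0.65] scaled [ 0.0008  0.0007 -0.0054] | dp mm world [ 1.5  8.8 -0.3] | scaled, axes now [ 0.0744 -0.0037  0.0027] | after turn [ 0.0744 -0.0029  0.0029]h.py:55: RuntimeWarning: Mean of empty slice.
  cs=np.arange(-8,8.1,.25); sc=[zz[(abs(y-c)<21)].mean()-zz[(abs(y-c)>=21)&(abs(y-c)<30)].mean() for c in cs]
  ret = ret.dtype.type(ret / rcount)
  return _methods._mean(a, axis=axis, dtype=dtype,
```

View pics/w5.png

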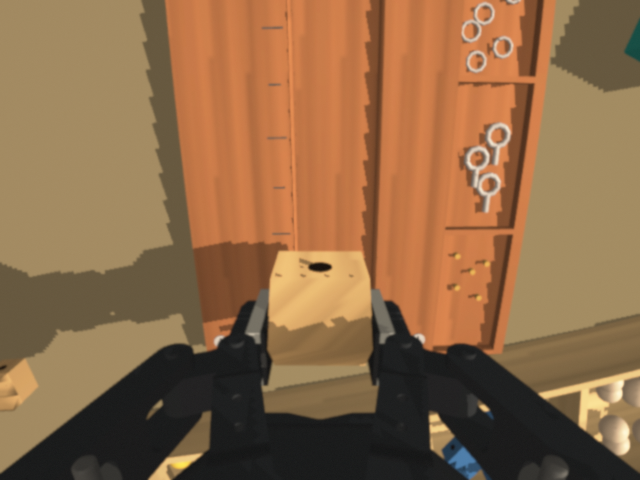

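View pics/e5.png

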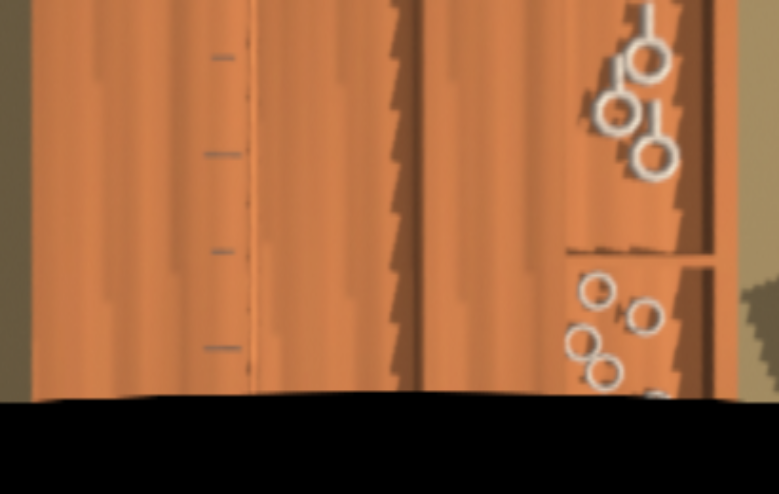

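apply_moves:
  dp:
    - [0.0744,-0.003,0.06]
    - [0,0,0]
  twist:
    - [0.0008,0.0007,-0.0054]
    - [0,0,0]
  jaw: [255,255]

```text
clock: 6.25
tcp_pos: [0.6289, -0.0122, 0.2297]
orientation: [2.442, 1.974, 0.004]
contact_force: [0.3, 1.0, -0.1]
grip_width: 0.0376
```

```bash
python3 - <<'E'
from h import *
st(); plan([.6281,-.0123,.219],77.89)
E
```

```text
t 6.25 tcp [628.9 -12.2 229.7] jawyaw 77.88 zax [ 2.9e-03  5.0e-04 -1.0e+00] F [ 0.32  0.97 -0.14] w 37.63 q [-0.32  0.63  0.32  1.82 -0.28  0.74  1.52]
twist deg [ 0.16 -0.07 -0.01] scaled [ 0.0013 -0.0005 -0.0001] | dp mm world [ -0.8  -0.1 -10.7] | scaled, axes now [-0.0025 -0.0067  0.0892] | after turn [-0.0024 -0.0065  0.0892]
```

apply_moves:
  dp:
    - [-0.003,-0.006,0.1]
    - [0,0,0.08]
    - [0,0,0]
  twist:
    - [0.0013,0,0]
    - [0,0,0]
    - [0,0,0]
  jaw: [255,255,255]

```text
clock: 6.55
tcp_pos: [0.6287, -0.0116, 0.2074]
orientation: [2.442, 1.976, 0.004]
contact_force: [-0.5, 0.4, -1.1]
grip_width: 0.0373
```

```bash
python3 - <<'E'
from h import *
st(); plan([.6281,-.0123,.1975],77.89)
E
```

```text
t 6.55 tcp [628.7 -11.6 207.4] jawyaw 77.96 zax [ 0.0023  0.0016 -1.    ] F [-0.53  0.37 -1.08] w 37.34 q [-0.31  0.66  0.31  1.82 -0.3   0.7   1.53]
twist deg [ 0.11 -0.12  0.07] scaled [ 0.0009 -0.001   0.0006] | dp mm world [-0.6 -0.7 -9.9] | scaled, axes now [-0.0072 -0.0038  0.0828] | after turn [-0.0071 -0.0037  0.0828]
```

apply_moves:
  dp:
    - [-0.007,-0.003,0.05]
    - [0,0,0.028]
    - [0,0,0]
    - [0,0,0]
  twist:
    - [0.0009,-0.001,0.0006]
    - [0,0,0]
    - [0,0,0]
    - [0,0,0]
  jaw: [255,255,255,255]

```text
clock: 6.95
tcp_pos: [0.6284, -0.0126, 0.1973]
orientation: [2.444, 1.974, -0.001]
contact_force: [-0.2, -0.3, 1.4]
grip_width: 0.0378
```

```bash
python3 - <<'E'
from h import *
st(); plan([.6281,-.0123,.1975],77.89)
f=r.grab_frame('wrist'); save(f,'w6.png');st()
E
```

```text
t 6.95 tcp [628.4 -12.6 197.3] jawyaw 77.86 zax [-2.e-04 -2.e-04 -1.e+00] F [-0.19 -0.27  1.37] w 37.82 q [-0.3   0.67  0.31  1.83 -0.3   0.69  1.53]
twist deg [-0.01  0.02 -0.03] scaled [-0.0001  0.0001 -0.0002] | dp mm world [-0.3  0.3  0.2] | scaled, axes now [ 0.0017 -0.0029 -0.0014] | after turn [ 0.0017 -0.0029 -0.0014]
t 7.0 tcp [628.4 -12.5 197.3] jawyaw 77.87 zax [-2.e-04 -2.e-04 -1.e+00] F [-0.14  0.87  1.04] w 37.3 q [-0.3   0.67  0.31  1.83 -0.3   0.69  1.53]
```

View pics/w6.png

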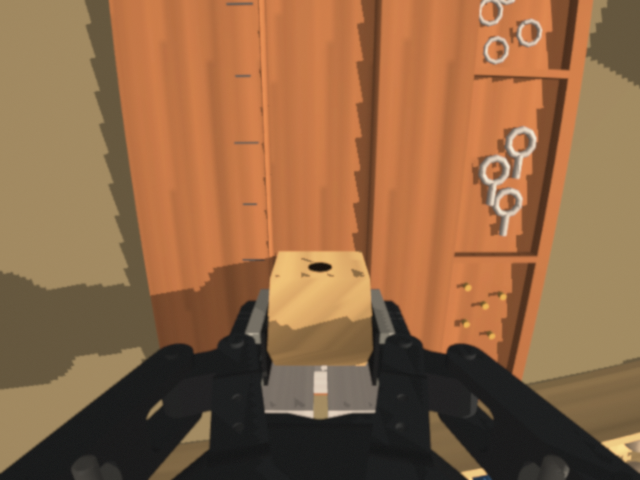

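apply_moves:
  dp:
    - [0,0.05,0]
    - [0,0.03,0]
    - [0,0.015,0]
    - [0,0.015,0]
  twist:
    - [0,0,0]
    - [0,0,0]
    - [0,0,0]
    - [0,0,0]
  jaw: [255,255,255,255]

```text
clock: 7.4
tcp_pos: [0.6413, -0.0154, 0.1973]
orientation: [-2.441, -1.973, 0.004]
contact_force: [-12.3, 2.5, 13.5]
grip_width: 0.0376
```

```bash
cat >> h.py <<'E'
def bf(o=None):
    o=o or st(); a=np.radians(BY); ex=np.array([np.cos(a),np.sin(a)]); ey=np.array([-ex[1],ex[0]])
    d=o['tcp_pos'][:2]-BO; F=o['contact_force'][:2]
    print('board x,y mm',np.round([d@ex*1000,d@ey*1000],2),'F along,across',np.round([F@ex,F@ey],2),'Fz',round(o['contact_force'][2],2))
E
python3 - <<'E'
from h import *
bf()
E
```

```text
t 7.4 tcp [641.3 -15.4 197.3] jawyaw 77.88 zax [-4.e-03  5.e-04 -1.e+00] F [-12.35   2.46  13.47] w 37.58 q [-0.29  0.69  0.31  1.79 -0.3   0.71  1.54]
board x,y mm [71.53 -1.67] F along,across [-12.59  -0.19] Fz 13.47
```

apply_moves:
  dp:
    - [0,0,0]
    - [0,0,0]
    - [0,0,0]
    - [0,0,0]
  twist:
    - [0,0,0]
    - [0,0,0]
    - [0,0,0]
    - [0,0,0]
  jaw: [80,80,80,80]

```text
clock: 7.8
tcp_pos: [0.6417, -0.0156, 0.1971]
orientation: [-2.442, -1.973, 0.004]
contact_force: [0.7, 0.2, 0.8]
grip_width: 0.0586
```

```bash
python3 - <<'E'
from h import *
bf()
f=r.grab_frame('wrist'); save(f,'w7.png')
E
```

```text
t 7.8 tcp [641.7 -15.6 197.1] jawyaw 77.87 zax [-3.3e-03  2.0e-04 -1.0e+00] F [0.73 0.19 0.75] w 58.57 q [-0.29  0.69  0.31  1.79 -0.3   0.71  1.54]
board x,y mm [72.02 -1.79] F along,across [0.67 0.33] Fz 0.75
```

View pics/w7.png

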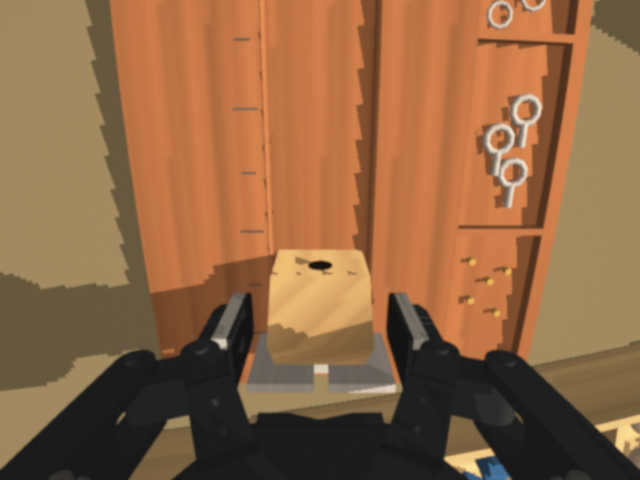

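apply_moves:
  dp:
    - [0,0,-0.2]
    - [0,0,-0.4]
    - [0,0,-0.4]
    - [0,0,0]
  twist:
    - [0,0,0]
    - [0,0,0]
    - [0,0,0]
    - [0,0,0]
  jaw: [80,80,0,0]

```text
clock: 8.25
tcp_pos: [0.6421, -0.0157, 0.3193]
orientation: [-2.441, -1.971, 0.009]
contact_force: [1.3, -0.5, 0.3]
grip_width: 0.0843
```

```bash
python3 - <<'E'
from h import *
st(); plan([.598,.279,.32],109.3)
E
```

```text
t 8.25 tcp [642.1 -15.7 319.3] jawyaw 77.85 zax [-6.8e-03 -7.0e-04 -1.0e+00] F [ 1.32 -0.48  0.32] w 84.3 q [-0.34  0.53  0.37  1.73 -0.23  0.93  1.49]
twist deg [-4.000e-01  1.000e-02 -3.145e+01] scaled [-3.300e-03  1.000e-04 -2.621e-01] | dp mm world [-44.1 294.7   0.7] | scaled, axes now [ 2.3236 -0.876  -0.0046] | after turn [ 2.4393  0.465  -0.0055]
```

apply_moves:
  dp:
    - [0,0,0]
    - [0,0,0]
    - [0,0,0]
    - [0,0,0]
    - [0.35,0.066,0]
    - [0.35,0.066,0]
    - [0.35,0.066,0]
    - [0.35,0.066,0]
    - [0.35,0.066,0]
    - [0.35,0.066,0]
    - [0.34,0.066,0]
    - [0,0,0]
  twist:
    - [-0.003,0,-0.066]
    - [0,0,-0.066]
    - [0,0,-0.066]
    - [0,0,-0.064]
    - [0,0,0]
    - [0,0,0]
    - [0,0,0]
    - [0,0,0]
    - [0,0,0]
    - [0,0,0]
    - [0,0,0]
    - [0,0,0]
  jaw: [0,0,0,0,0,0,0,0,0,0,0,0]

```text
clock: 9.45
tcp_pos: [0.5907, 0.2854, 0.3173]
orientation: [1.794, 2.572, 0.004]
contact_force: [-0.6, 1.3, -0.3]
grip_width: 0.0853
```

```bash
cat >> h.py <<'E'
def bead(f,o,c,zmin=.015,rad=.04):
    X=world(f,o); m=(X[...,2]>zmin)&(X[...,2]<.06)&(f['z_map']>0)&(np.hypot(X[...,0]-c[0],X[...,1]-c[1])<rad)
    Q=X[m]; print('bead',cv2.minAreaRect((Q[:,:2]*1000).astype(np.float32)),len(Q),'z',np.percentile(Q[:,2],[1,50,99]))
E
python3 - <<'E'
from h import *
import pickle
o=st(); f=r.grab_frame('wrist'); save(f,'w8.png'); pickle.dump((f,o),open('w8.pkl','wb'));st()
bead(f,o,(.598,.279)); bead(f,o,(.598,.279),.034)
plan([.598,.279,.25],109.3)
E
```

```text
t 9.45 tcp [590.7 285.4 317.3] jawyaw 110.22 zax [ 0.0062 -0.0015 -1.    ] F [-0.57  1.26 -0.31] w 85.26 q [-0.69  0.54  0.19  1.69 -0.12  0.92  1.48]
t 9.5 tcp [591.6 281.9 317.2] jawyaw 110.04 zax [ 0.0065 -0.0042 -1.    ] F [0.17 0.09 0.03] w 85.59 q [-0.68  0.54  0.2   1.7  -0.12  0.92  1.48]
bead ((598.083740234375, 278.47308349609375), (38.39466094970703, 38.07080841064453), 19.088645935058594) 2846 z [0.0173001  0.03842458 0.04004733]
bead ((598.18505859375, 278.5081481933594), (38.180118560791016, 38.07080841064453), 19.088647842407227) 2553 z [0.03541426 0.03853619 0.04008002]
twist deg [0.27 0.35 0.74] scaled [0.0022 0.0029 0.0062] | dp mm world [  6.4  -2.9 -67.2] | scaled, axes now [-0.0373  0.039   0.5605] | after turn [-0.0402  0.0421  0.5601]
```

View pics/w8.png

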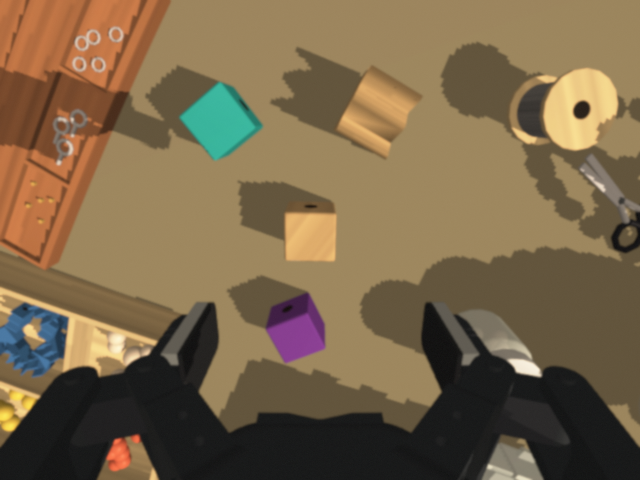

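apply_moves:
  dp:
    - [-0.044,0.042,0.3]
    - [0,0,0.26]
    - [0,0,0]
    - [0,0,0]
  twist:
    - [0.0022,0.0029,0.0075]
    - [0,0,0]
    - [0,0,0]
    - [0,0,0]
  jaw: [0,0,0,0]

```text
clock: 9.9
tcp_pos: [0.6006, 0.2745, 0.2496]
orientation: [1.824, 2.553, 0.001]
contact_force: [0.4, 0.0, 0.9]
grip_width: 0.0855
```

```bash
python3 - <<'E'
from h import *
st(); plan([.5981,.2785,.185],109.1)
E
```

```text
t 9.9 tcp [600.6 274.5 249.6] jawyaw 108.9 zax [ 0.0035 -0.0014 -1.    ] F [0.41 0.04 0.88] w 85.49 q [-0.65  0.63  0.18  1.72 -0.14  0.81  1.5 ]
twist deg [ 0.16  0.14 -0.2 ] scaled [ 0.0014  0.0012 -0.0017] | dp mm world [ -2.5   4.  -64.6] | scaled, axes now [ 0.0398 -0.0107  0.5379] | after turn [ 0.0385 -0.009   0.538 ]
```

apply_moves:
  dp:
    - [0.035,-0.01,0.25]
    - [0,0,0.2]
    - [0,0,0.05]
    - [0,0,0]
    - [0,0,0]
  twist:
    - [0.0014,0.001,-0.0017]
    - [0,0,0]
    - [0,0,0]
    - [0,0,0]
    - [0,0,0]
  jaw: [0,0,0,0,0]

```text
clock: 10.4
tcp_pos: [0.6029, 0.2755, 0.1968]
orientation: [1.825, 2.549, 0.014]
contact_force: [0.5, 0.6, 0.4]
grip_width: 0.0855
```

```bash
python3 - <<'E'
from h import *
st(); plan([.5981,.2785,.185],109.1)
E
```

```text
t 10.4 tcp [602.9 275.5 196.8] jawyaw 108.81 zax [ 0.0107  0.0033 -0.9999] F [0.54 0.6  0.43] w 85.49 q [-0.64  0.7   0.17  1.74 -0.16  0.71  1.51]
twist deg [ 0.64  0.02 -0.29] scaled [ 0.0053  0.0002 -0.0024] | dp mm world [ -4.8   3.  -11.8] | scaled, axes now [ 0.0368 -0.0307  0.0983] | after turn [ 0.037  -0.0294  0.0986]
```

apply_moves:
  dp:
    - [0.037,-0.03,0.09]
    - [0,0,0.01]
    - [0,0,0]
  twist:
    - [0.0053,0,-0.0024]
    - [0,0,0]
    - [0,0,0]
  jaw: [0,0,0]

```text
clock: 10.7
tcp_pos: [0.599, 0.2792, 0.1874]
orientation: [1.821, 2.558, 0.006]
contact_force: [-0.5, 0.1, 0.5]
grip_width: 0.0854
```

```bash
python3 - <<'E'
from h import *
st(); plan([.5981,.2785,.185],109.1)
E
```

```text
t 10.7 tcp [599.  279.2 187.4] jawyaw 109.11 zax [ 0.0037  0.0019 -1.    ] F [-0.51  0.13  0.55] w 85.39 q [-0.64  0.71  0.16  1.74 -0.16  0.7   1.51]
twist deg [ 0.24 -0.04  0.01] scaled [ 0.002  -0.0003  0.0001] | dp mm world [-0.9 -0.7 -2.4] | scaled, axes now [-0.0026 -0.0092  0.0197] | after turn [-0.0026 -0.0091  0.0197]
```

apply_moves:
  dp:
    - [-0.003,-0.009,0.018]
    - [0,0,0]
    - [0,0,0]
    - [0,0,0]
    - [0,0,0]
    - [0,0,0]
  twist:
    - [0.002,0,0]
    - [0,0,0]
    - [0,0,0]
    - [0,0,0]
    - [0,0,0]
    - [0,0,0]
  jaw: [255,255,255,255,255,255]

```text
clock: 11.3
tcp_pos: [0.5983, 0.2786, 0.1857]
orientation: [-1.822, -2.559, -0.001]
contact_force: [-0.3, -0.4, -0.9]
grip_width: 0.037
```

```bash
python3 - <<'E'
from h import *
o=st(); f=r.grab_frame('wrist'); save(f,'w9.png')
E
```

```text
t 11.3 tcp [598.3 278.6 185.7] jawyaw 109.12 zax [ 3.e-04  9.e-04 -1.e+00] F [-0.32 -0.45 -0.85] w 37.03 q [-0.64  0.71  0.16  1.74 -0.16  0.7   1.51]
```

View pics/w9.png

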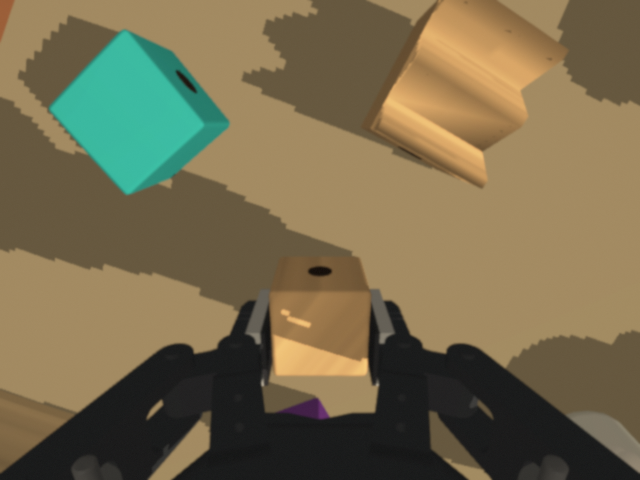

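apply_moves:
  dp:
    - [0,0,-0.2]
    - [0,0,-0.35]
    - [0,0,-0.4]
    - [0,0,0]
  twist:
    - [0,0,0]
    - [0,0,0]
    - [0,0,0]
    - [0,0,0]
  jaw: [255,255,255,255]

```text
clock: 11.75
tcp_pos: [0.5978, 0.2782, 0.3012]
orientation: [-1.82, -2.558, 0.006]
contact_force: [0.5, -0.6, -1.5]
grip_width: 0.0369
```

```bash
python3 - <<'E'
from h import *
a=np.radians(BY); ex=np.array([np.cos(a),np.sin(a)]); ey=np.array([-ex[1],ex[0]])
t=BO+ex*(.0715-.039-.012)-.0015*ey; print(t)
o=st(); plan([t[0],t[1],.30],77.89)
E
```

```text
[ 0.59142912 -0.0045073 ]
t 11.75 tcp [597.8 278.2 301.2] jawyaw 109.11 zax [-0.0041 -0.0019 -1.    ] F [ 0.47 -0.63 -1.45] w 36.92 q [-0.67  0.56  0.2   1.69 -0.13  0.9   1.48]
twist deg [-0.25  0.09 31.22] scaled [-0.0021  0.0008  0.2602] | dp mm world [  -6.4 -282.7   -1.2] | scaled, axes now [-2.2087 -0.8218  0.0143] | after turn [-2.3148  0.442   0.0097]
```

apply_moves:
  dp:
    - [0,0,0]
    - [0,0,0]
    - [0,0,0]
    - [0,0,0]
    - [-0.33,0.063,0]
    - [-0.33,0.063,0]
    - [-0.33,0.063,0]
    - [-0.33,0.063,0]
    - [-0.33,0.063,0]
    - [-0.33,0.063,0]
    - [-0.31,0.06,0]
    - [0,0,0]
    - [0,0,0]
  twist:
    - [-0.002,0,0.066]
    - [0,0,0.066]
    - [0,0,0.066]
    - [0,0,0.062]
    - [0,0,0]
    - [0,0,0]
    - [0,0,0]
    - [0,0,0]
    - [0,0,0]
    - [0,0,0]
    - [0,0,0]
    - [0,0,0]
    - [0,0,0]
  jaw: [255,255,255,255,255,255,255,255,255,255,255,255,255]

```text
clock: 13.05
tcp_pos: [0.584, -0.0093, 0.2984]
orientation: [-2.462, -1.951, -0.005]
contact_force: [-0.9, 1.1, -0.6]
grip_width: 0.0374
```

```bash
python3 - <<'E'
from h import *
o=st(); plan([.5914,-.0045,.235],77.89)
E
```

```text
t 13.05 tcp [584.   -9.3 298.4] jawyaw 76.8 zax [ 0.002   0.0022 -1.    ] F [-0.86  1.07 -0.61] w 37.39 q [-0.37  0.47  0.37  1.89 -0.23  0.82  1.46]
twist deg [ 0.08 -0.15 -1.09] scaled [ 0.0007 -0.0012 -0.009 ] | dp mm world [  7.4   4.8 -63.4] | scaled, axes now [0.0513 0.05   0.5285] | after turn [0.0517 0.0517 0.5283]
```

apply_moves:
  dp:
    - [0.052,0.052,0.2]
    - [0,0,0.2]
    - [0,0,0.12]
    - [0,0,0]
    - [0,0,0]
  twist:
    - [0.0007,-0.001,-0.009]
    - [0,0,0]
    - [0,0,0]
    - [0,0,0]
    - [0,0,0]
  jaw: [255,255,255,255,255]

```text
clock: 13.55
tcp_pos: [0.5927, -0.0005, 0.2343]
orientation: [-2.438, -1.981, -0.004]
contact_force: [0.0, 0.4, 0.1]
grip_width: 0.0371
```

```bash
python3 - <<'E'
from h import *
import pickle
o=st(); f=r.grab_frame('wrist'); save(f,'w10.png'); st()
chan(f,o)
plan([.5914,-.0045,.225],77.89)
E
```

```text
t 13.55 tcp [ 5.927e+02 -5.000e-01  2.343e+02] jawyaw 78.18 zax [ 0.0017  0.0021 -1.    ] F [0.02 0.37 0.13] w 37.06 q [-0.35  0.57  0.32  1.91 -0.27  0.7   1.5 ]
t 13.6 tcp [ 5.926e+02 -4.000e-01  2.344e+02] jawyaw 78.18 zax [ 0.0018  0.0023 -1.    ] F [-0.3   1.1  -0.16] w 37.41 q [-0.35  0.57  0.32  1.91 -0.27  0.7   1.5 ]
range bx -0.11468848102984108 0.11498622629734374 85597
-0.1 14123 centre y mm -1.5 depth -5.69 floor 12.5 top 18.4
-0.08 13143 centre y mm -1.5 depth -5.69 floor 12.6 top 18.4
-0.06 12195 centre y mm -1.5 depth -5.69 floor 12.6 top 18.4
-0.04 11236 centre y mm -1.75 depth -5.62 floor 12.6 top 18.5
-0.02 10272 centre y mm -1.75 depth -5.66 floor 12.6 top 18.4
0.0 9396 centre y mm -1.75 depth -5.68 floor 12.7 top 18.5
0.02 6773 centre y mm -1.75 depth -5.68 floor 12.7 top 18.5
0.04 3872 centre y mm -2.75 depth -0.14 floor nan top 18.5
0.06 2032 centre y mm -8.0 depth nan floor nan top 18.2
0.08 492 centre y mm -4.0 depth -4.27 floor nan top 18.1
line: y mm at 0 -2.849999999999999 slope deg -1.2889375601868949
twist deg [ 0.07 -0.15  0.29] scaled [ 0.0006 -0.0013  0.0024] | dp mm world [-1.2 -4.1 -9.4] | scaled, axes now [-0.0356 -0.0032  0.0784] | after turn [-0.0354 -0.0029  0.0785]h.py:55: RuntimeWarning: Mean of empty slice.
  cs=np.arange(-8,8.1,.25); sc=[zz[(abs(y-c)<21)].mean()-zz[(abs(y-c)>=21)&(abs(y-c)<30)].mean() for c in cs]
  ret = ret.dtype.type(ret / rcount)
  return _methods._mean(a, axis=axis, dtype=dtype,
```

View pics/w10.png

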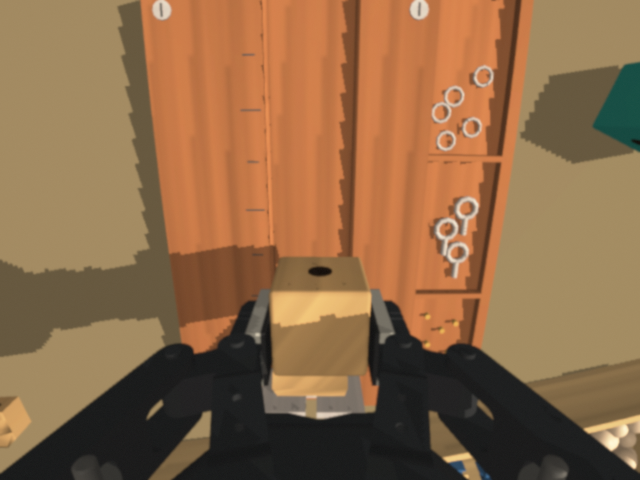

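Cube held over the channel behind the house (house roof visible at 310,383). Shift 4 mm across and lower.

apply_moves:
  dp:
    - [-0.036,-0.003,0.08]
    - [0,0,0.02]
    - [0,0,0]
  twist:
    - [0.0006,-0.0013,0.0024]
    - [0,0,0]
    - [0,0,0]
  jaw: [255,255,255]

```text
clock: 13.9
tcp_pos: [0.592, -0.0046, 0.2235]
orientation: [2.442, 1.974, 0.004]
contact_force: [-0.9, 0.5, 0.2]
grip_width: 0.0376
```

```bash
python3 - <<'E'
from h import *
o=st(); plan([.5914,-.0045,.1977],77.89)
E
```

```text
t 13.9 tcp [592.   -4.6 223.5] jawyaw 77.89 zax [ 3.2e-03  1.0e-04 -1.0e+00] F [-0.95  0.51  0.19] w 37.57 q [-0.34  0.59  0.32  1.91 -0.28  0.68  1.51]
twist deg [ 0.18 -0.05  0.  ] scaled [ 0.0015 -0.0004  0.    ] | dp mm world [ -0.6   0.1 -25.8] | scaled, axes now [-2.000e-04 -6.200e-03  2.149e-01] | after turn [ 0.     -0.0055  0.2149]
```

apply_moves:
  dp:
    - [0,-0.005,0.08]
    - [0,0,0.06]
    - [0,0,0]
  twist:
    - [0.0015,0,0]
    - [0,0,0]
    - [0,0,0]
  jaw: [255,255,255]

```text
clock: 14.2
tcp_pos: [0.5916, -0.0047, 0.2058]
orientation: [-2.444, -1.974, -0.002]
contact_force: [-0.4, 0.8, -0.4]
grip_width: 0.0374
```

```bash
python3 - <<'E'
from h import *
o=st(); bf(o); plan([.5914,-.0045,.1977],77.89)
E
```

```text
t 14.2 tcp [591.6  -4.7 205.8] jawyaw 77.87 zax [ 0.001  0.001 -1.   ] F [-0.37  0.84 -0.39] w 37.43 q [-0.33  0.62  0.3   1.92 -0.29  0.65  1.52]
board x,y mm [20.73 -1.63] F along,across [-0.53  0.74] Fz -0.39
twist deg [ 0.04 -0.07 -0.02] scaled [ 0.0004 -0.0006 -0.0002] | dp mm world [-0.2  0.2 -8.1] | scaled, axes now [ 0.001  -0.0022  0.0677] | after turn [ 0.0011 -0.0022  0.0677]
```

apply_moves:
  dp:
    - [0,0,0.045]
    - [0,0,0.02]
    - [0,0,0]
    - [0,0.05,0]
    - [0,0.03,0]
    - [0,0.01,0]
    - [0,0.01,0]
  twist:
    - [0,0,0]
    - [0,0,0]
    - [0,0,0]
    - [0,0,0]
    - [0,0,0]
    - [0,0,0]
    - [0,0,0]
  jaw: [255,255,255,255,255,255,255]

```text
clock: 14.9
tcp_pos: [0.6025, -0.0069, 0.1976]
orientation: [-2.439, -1.971, 0.004]
contact_force: [-7.1, 2.0, 8.7]
grip_width: 0.0373
```

```bash
python3 - <<'E'
from h import *
bf()
E
```

```text
t 14.9 tcp [602.5  -6.9 197.6] jawyaw 77.9 zax [-0.0055  0.0026 -1.    ] F [-7.12  2.01  8.66] w 37.27 q [-0.31  0.64  0.3   1.89 -0.3   0.66  1.53]
board x,y mm [31.83 -1.56] F along,across [-7.38  0.47] Fz 8.66
```

apply_moves:
  dp:
    - [0,0,0]
    - [0,0,0]
    - [0,0,0]
    - [0,0,0]
  twist:
    - [0,0,0]
    - [0,0,0]
    - [0,0,0]
    - [0,0,0]
  jaw: [80,80,80,80]

```text
clock: 15.3
tcp_pos: [0.6031, -0.0071, 0.1975]
orientation: [-2.44, -1.972, 0.003]
contact_force: [-0.6, -0.5, -0.1]
grip_width: 0.0588
```

```bash
python3 - <<'E'
from h import *
bf()
f=r.grab_frame('wrist'); save(f,'w11.png')
E
```

```text
t 15.3 tcp [603.1  -7.1 197.5] jawyaw 77.89 zax [-0.004   0.0023 -1.    ] F [-0.63 -0.49 -0.12] w 58.76 q [-0.31  0.64  0.3   1.89 -0.3   0.66  1.53]
board x,y mm [32.46 -1.56] F along,across [-0.51 -0.61] Fz -0.12
```

View pics/w11.png

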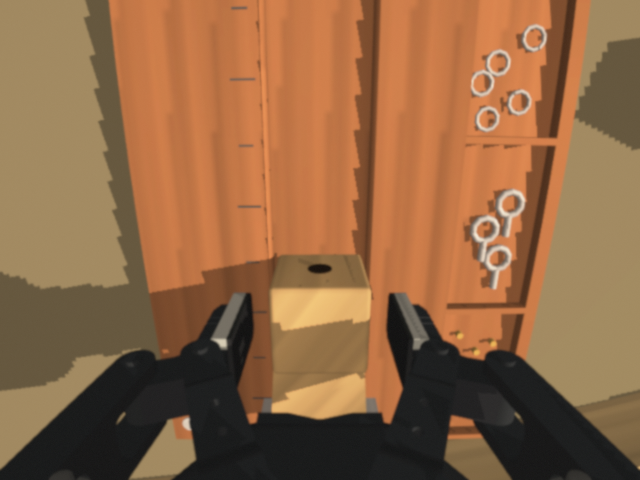

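apply_moves:
  dp:
    - [0,0,-0.2]
    - [0,0,-0.4]
    - [0,0,-0.4]
    - [0,0,0]
  twist:
    - [0,0,0]
    - [0,0,0]
    - [0,0,0]
    - [0,0,0]
  jaw: [80,80,0,0]

```text
clock: 15.75
tcp_pos: [0.6036, -0.0075, 0.3198]
orientation: [-2.439, -1.971, 0.008]
contact_force: [0.6, 0.7, 0.7]
grip_width: 0.0846
```

```bash
python3 - <<'E'
from h import *
o=st(); f=r.grab_frame('wrist'); save(f,'w12.png'); bead(f,o,(.611,-.008),.02,.07)
plan([.501,.2915,.32],81.9)
E
```

```text
t 15.75 tcp [603.6  -7.5 319.8] jawyaw 77.87 zax [-0.0075  0.0013 -1.    ] F [0.57 0.67 0.66] w 84.59 q [-0.37  0.47  0.37  1.83 -0.22  0.89  1.46]
bead ((608.1442260742188, -8.476966857910156), (137.27439880371094, 123.28089141845703), 75.02056121826172) 6944 z [0.02007945 0.0504672  0.05914067]
twist deg [-0.66  0.06 -4.  ] scaled [-0.0055  0.0005 -0.0334] | dp mm world [-101.6  298.7    3. ] | scaled, axes now [ 2.256  -1.3497 -0.0124] | after turn [ 2.3448 -1.1886 -0.0249]
```

View pics/w12.png

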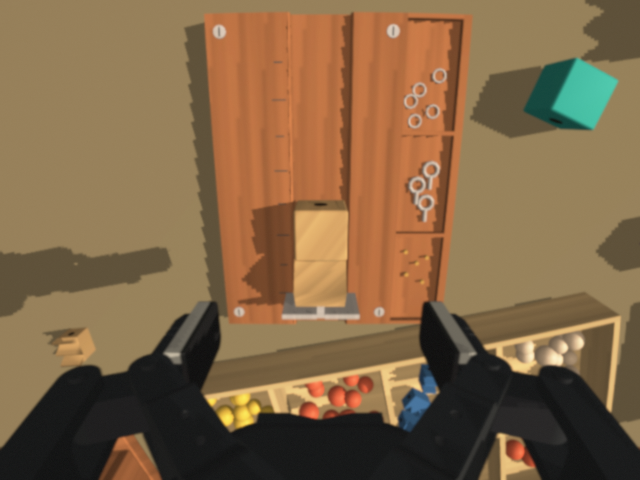

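apply_moves:
  dp:
    - [0.335,-0.17,0]
    - [0.335,-0.17,0]
    - [0.335,-0.17,0]
    - [0.335,-0.17,0]
    - [0.335,-0.17,0]
    - [0.335,-0.17,0]
    - [0.32,-0.165,0]
    - [0,0,0]
    - [0,0,0]
  twist:
    - [-0.0055,0,-0.033]
    - [0,0,0]
    - [0,0,0]
    - [0,0,0]
    - [0,0,0]
    - [0,0,0]
    - [0,0,0]
    - [0,0,0]
    - [0,0,0]
  jaw: [0,0,0,0,0,0,0,0,0]

```text
clock: 16.7
tcp_pos: [0.4979, 0.3, 0.3071]
orientation: [2.373, 2.058, -0.017]
contact_force: [0.6, -0.8, -0.1]
grip_width: 0.0854
```

```bash
python3 - <<'E'
from h import *
import pickle
o=st(); f=r.grab_frame('wrist'); save(f,'w13.png'); st()
bead(f,o,(.501,.2915)); bead(f,o,(.501,.2915),.028)
plan([.501,.2915,.25],81.9)
E
```

```text
t 16.7 tcp [497.9 300.  307.1] jawyaw 81.86 zax [-0.0074 -0.0076 -0.9999] F [ 0.58 -0.75 -0.15] w 85.38 q [-0.88  0.45  0.3   1.89 -0.17  0.84  0.94]
t 16.75 tcp [497.6 300.4 307. ] jawyaw 81.88 zax [-0.008  -0.0068 -0.9999] F [ 0.18  2.   -0.74] w 85.29 q [-0.88  0.45  0.3   1.89 -0.17  0.84  0.94]
bead ((501.6209411621094, 291.17291259765625), (38.14048385620117, 47.07292175292969), 81.92164611816406) 3983 z [0.01726456 0.04060345 0.04763386]
bead ((501.6283874511719, 291.171875), (38.14048385620117, 47.057865142822266), 81.92164611816406) 3773 z [0.02946709 0.0411287  0.04764357]
twist deg [-0.4   0.45 -0.02] scaled [-0.0033  0.0038 -0.0002] | dp mm world [  3.4  -8.9 -57. ] | scaled, axes now [-0.0658  0.0417  0.4753] | after turn [-0.0696  0.0384  0.4751]
```

View pics/w13.png

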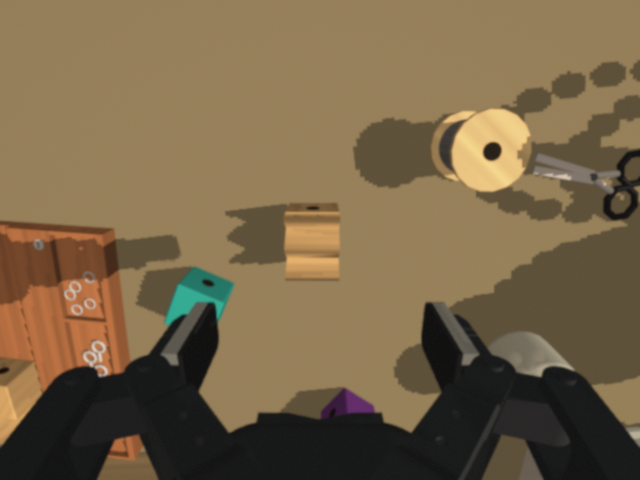

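apply_moves:
  dp:
    - [-0.072,0.043,0.25]
    - [0,0,0.22]
    - [0,0,0]
    - [0,0,0]
  twist:
    - [-0.0033,0.0038,0]
    - [0,0,0]
    - [0,0,0]
    - [0,0,0]
  jaw: [0,0,0,0]

```text
clock: 17.15
tcp_pos: [0.5036, 0.2859, 0.249]
orientation: [2.379, 2.049, -0.0]
contact_force: [-0.6, -0.6, 0.6]
grip_width: 0.0853
```

```bash
python3 - <<'E'
from h import *
st(); plan([.5016,.2912,.195],81.92)
E
```

```text
t 17.15 tcp [503.6 285.9 249. ] jawyaw 81.48 zax [ 0.0011 -0.0013 -1.    ] F [-0.6  -0.55  0.56] w 85.29 q [-0.84  0.53  0.28  1.93 -0.21  0.71  0.99]
twist deg [ 0.07  0.07 -0.44] scaled [ 0.0006  0.0006 -0.0037] | dp mm world [ -2.    5.3 -54. ] | scaled, axes now [ 0.042  -0.0235  0.4499] | after turn [ 0.0417 -0.0226  0.45  ]
```

apply_moves:
  dp:
    - [0.04,-0.023,0.25]
    - [0,0,0.2]
    - [0,0,0]
    - [0,0,0]
  twist:
    - [0.0006,0,-0.0037]
    - [0,0,0]
    - [0,0,0]
    - [0,0,0]
  jaw: [0,0,0,0]

```text
clock: 17.55
tcp_pos: [0.5052, 0.2895, 0.1991]
orientation: [2.375, 2.052, 0.01]
contact_force: [1.1, 0.8, -0.3]
grip_width: 0.0854
```

```bash
python3 - <<'E'
from h import *
st(); plan([.5016,.2912,.1865],81.92)
E
```

```text
t 17.55 tcp [505.2 289.5 199.1] jawyaw 81.66 zax [ 0.0062  0.0024 -1.    ] F [ 1.09  0.8  -0.26] w 85.4 q [-0.82  0.61  0.25  1.94 -0.24  0.62  1.01]
twist deg [ 0.33 -0.19 -0.26] scaled [ 0.0028 -0.0016 -0.0022] | dp mm world [ -3.6   1.7 -12.6] | scaled, axes now [ 0.0092 -0.0326  0.105 ] | after turn [ 0.0097 -0.032   0.1052]
```

apply_moves:
  dp:
    - [0.01,-0.032,0.09]
    - [0,0,0.015]
    - [0,0,0]
  twist:
    - [0.0028,-0.0016,-0.0022]
    - [0,0,0]
    - [0,0,0]
  jaw: [0,0,0]

```text
clock: 17.85
tcp_pos: [0.5029, 0.2917, 0.1893]
orientation: [2.373, 2.059, 0.007]
contact_force: [-0.2, 0.2, 0.5]
grip_width: 0.0853
```

```bash
python3 - <<'E'
from h import *
st(); plan([.5016,.2912,.1865],81.92)
E
```

```text
t 17.85 tcp [502.9 291.7 189.3] jawyaw 81.9 zax [ 0.0038  0.0028 -1.    ] F [-0.2   0.19  0.49] w 85.32 q [-0.81  0.62  0.24  1.94 -0.25  0.6   1.01]
twist deg [ 0.19 -0.19 -0.02] scaled [ 0.0016 -0.0016 -0.0002] | dp mm world [-1.3 -0.5 -2.8] | scaled, axes now [-0.0059 -0.0098  0.0233] | after turn [-0.0058 -0.0097  0.0233]
```

apply_moves:
  dp:
    - [-0.006,-0.01,0.024]
    - [0,0,0]
    - [0,0,0]
    - [0,0,0]
    - [0,0,0]
    - [0,0,0]
  twist:
    - [0.0016,-0.0016,0]
    - [0,0,0]
    - [0,0,0]
    - [0,0,0]
    - [0,0,0]
    - [0,0,0]
  jaw: [255,255,255,255,255,255]
  grip_force: 60

```text
clock: 18.45
tcp_pos: [0.5019, 0.2915, 0.1876]
orientation: [2.373, 2.059, 0.003]
contact_force: [-0.3, 0.4, -0.1]
grip_width: 0.0366
```

```bash
python3 - <<'E'
from h import *
o=st(); f=r.grab_frame('wrist'); save(f,'w14.png')
E
```

```text
t 18.45 tcp [501.9 291.5 187.6] jawyaw 81.91 zax [ 0.0014  0.0011 -1.    ] F [-0.26  0.4  -0.13] w 36.55 q [-0.81  0.62  0.24  1.95 -0.25  0.6   1.01]
```

View pics/w14.png

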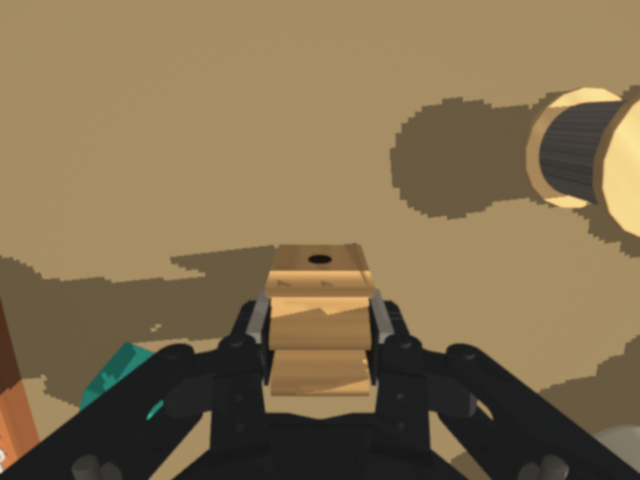

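apply_moves:
  dp:
    - [0,0,-0.2]
    - [0,0,-0.35]
    - [0,0,-0.4]
    - [0,0,0]
  twist:
    - [0,0,0]
    - [0,0,0]
    - [0,0,0]
    - [0,0,0]
  jaw: [255,255,255,255]

```text
clock: 18.9
tcp_pos: [0.5014, 0.291, 0.3032]
orientation: [2.373, 2.059, -0.006]
contact_force: [1.0, 0.4, -0.8]
grip_width: 0.0372
```

```bash
python3 - <<'E'
from h import *
a=np.radians(BY); ex=np.array([np.cos(a),np.sin(a)]); ey=np.array([-ex[1],ex[0]])
t=BO+ex*(.0318-.042-.012)-.0016*ey; print(t)
o=st(); plan([t[0],t[1],.30],77.89)
E
```

```text
[0.54965836 0.00435293]
t 18.9 tcp [501.4 291.  303.2] jawyaw 81.89 zax [-0.0028 -0.0024 -1.    ] F [ 0.97  0.42 -0.78] w 37.17 q [-0.87  0.45  0.31  1.9  -0.18  0.83  0.96]
twist deg [-0.13  0.16  4.  ] scaled [-0.0011  0.0014  0.0333] | dp mm world [  48.3 -286.7   -3.2] | scaled, axes now [-2.3084  0.7354  0.0315] | after turn [-2.2515  0.8946  0.0268]
```

apply_moves:
  dp:
    - [-0.322,0.128,0]
    - [-0.322,0.128,0]
    - [-0.322,0.128,0]
    - [-0.322,0.128,0]
    - [-0.322,0.128,0]
    - [-0.322,0.128,0]
    - [-0.315,0.125,0]
    - [0,0,0]
    - [0,0,0]
  twist:
    - [-0.001,0.0014,0.0333]
    - [0,0,0]
    - [0,0,0]
    - [0,0,0]
    - [0,0,0]
    - [0,0,0]
    - [0,0,0]
    - [0,0,0]
    - [0,0,0]
  jaw: [255,255,255,255,255,255,255,255,255]

```text
clock: 19.8
tcp_pos: [0.5531, -0.0029, 0.3002]
orientation: [-2.44, -1.976, -0.004]
contact_force: [-0.3, 0.6, 0.2]
grip_width: 0.0371
```

```bash
python3 - <<'E'
from h import *
o=st(); plan([.5496,.0043,.235],77.89)
E
```

```text
t 19.8 tcp [553.1  -2.9 300.2] jawyaw 78.01 zax [ 9.0e-04  2.8e-03 -1.0e+00] F [-0.28  0.64  0.2 ] w 37.13 q [-0.4   0.42  0.37  1.96 -0.22  0.79  1.46]
twist deg [ 0.02 -0.17  0.12] scaled [ 0.0001 -0.0014  0.001 ] | dp mm world [ -3.5   7.2 -65.2] | scaled, axes now [ 0.0508 -0.0411  0.5439] | after turn [ 0.0523 -0.041   0.5437]
```

apply_moves:
  dp:
    - [0.052,-0.041,0.2]
    - [0,0,0.2]
    - [0,0,0.12]
    - [0,0,0]
    - [0,0,0]
  twist:
    - [0,-0.0014,0.001]
    - [0,0,0]
    - [0,0,0]
    - [0,0,0]
    - [0,0,0]
  jaw: [255,255,255,255,255]

```text
clock: 20.3
tcp_pos: [0.5492, 0.0091, 0.2352]
orientation: [-2.437, -1.98, -0.001]
contact_force: [0.6, -0.7, 0.7]
grip_width: 0.0369
```

```bash
python3 - <<'E'
from h import *
o=st(); f=r.grab_frame('wrist'); save(f,'w15.png'); chan(f,o)
plan([.5496,.0043,.222],77.89)
E
```

```text
t 20.3 tcp [549.2   9.1 235.2] jawyaw 78.19 zax [-0.      0.0015 -1.    ] F [ 0.56 -0.68  0.67] w 36.89 q [-0.39  0.52  0.33  2.01 -0.27  0.66  1.48]
range bx -0.1149990412460163 0.1148121616123461 55642
-0.1 11812 centre y mm -1.5 depth -5.71 floor 12.6 top 18.4
-0.08 10872 centre y mm -1.75 depth -5.63 floor 12.6 top 18.4
-0.06 9966 centre y mm -1.75 depth -5.7 floor 12.6 top 18.4
-0.04 8483 centre y mm -1.75 depth -5.7 floor 12.6 top 18.5
-0.02 5087 centre y mm -1.25 depth -5.76 floor nan top 18.5
0.0 3260 centre y mm -8.0 depth nan floor nan top 18.4
0.02 1747 centre y mm -8.0 depth nan floor nan top 18.2
0.06 314 centre y mm -3.75 depth -0.37 floor nan top 18.7
0.08 675 centre y mm -3.75 depth -1.05 floor nan top 18.6
line: y mm at 0 -3.8525735294117625 slope deg -1.2984118096639468
twist deg [-0.01 -0.1   0.31] scaled [-0.0001 -0.0008  0.0026] | dp mm world [  0.4  -4.9 -13.3] | scaled, axes now [-0.0395  0.012   0.1107] | after turn [-0.0393  0.0122  0.1108]h.py:55: RuntimeWarning: Mean of empty slice.
  cs=np.arange(-8,8.1,.25); sc=[zz[(abs(y-c)<21)].mean()-zz[(abs(y-c)>=21)&(abs(y-c)<30)].mean() for c in cs]
  ret = ret.dtype.type(ret / rcount)
  return _methods._mean(a, axis=axis, dtype=dtype,
```

View pics/w15.png

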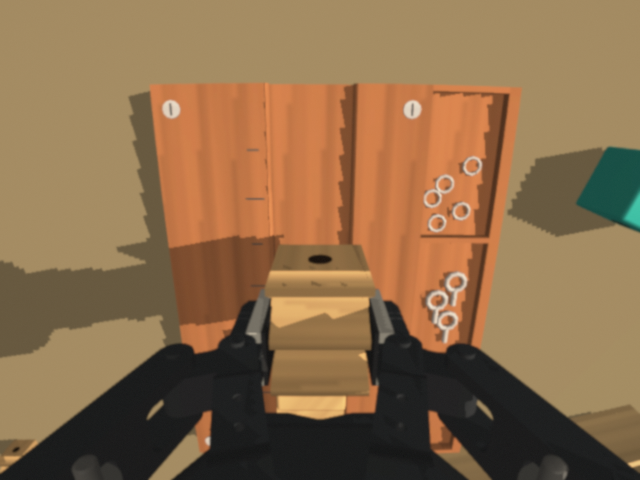

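Crown held behind the cube (cube top visible at 310,405), channel at −1.6 mm as before. Correct laterally and lower.

apply_moves:
  dp:
    - [-0.04,0.01,0.08]
    - [0,0,0.03]
    - [0,0,0]
  twist:
    - [0,-0.0008,0.0026]
    - [0,0,0]
    - [0,0,0]
  jaw: [255,255,255]

```text
clock: 20.65
tcp_pos: [0.5501, 0.0045, 0.2228]
orientation: [2.442, 1.974, 0.004]
contact_force: [0.0, 0.2, 0.0]
grip_width: 0.037
```

```bash
python3 - <<'E'
from h import *
o=st(); bf(o); plan([.5496,.0043,.1996],77.89)
E
```

```text
t 20.65 tcp [550.1   4.5 222.8] jawyaw 77.92 zax [ 3.e-03  6.e-04 -1.e+00] F [0.05 0.15 0.02] w 36.97 q [-0.37  0.54  0.32  2.01 -0.28  0.63  1.49]
board x,y mm [-21.79  -1.34] F along,across [0.02 0.16] Fz 0.02
twist deg [ 0.16 -0.07  0.03] scaled [ 0.0013 -0.0006  0.0002] | dp mm world [ -0.5  -0.2 -23.2] | scaled, axes now [-0.0029 -0.0044  0.1934] | after turn [-0.0027 -0.0038  0.1934]
```

apply_moves:
  dp:
    - [-0.003,-0.004,0.08]
    - [0,0,0.06]
    - [0,0,0.025]
    - [0,0,0]
  twist:
    - [0.0013,-0.0006,0]
    - [0,0,0]
    - [0,0,0]
    - [0,0,0]
  jaw: [255,255,255,255]

```text
clock: 21.05
tcp_pos: [0.5497, 0.004, 0.2015]
orientation: [2.443, 1.975, 0.0]
contact_force: [0.0, 0.2, -0.1]
grip_width: 0.0369
```

```bash
python3 - <<'E'
from h import *
o=st(); bf(o); plan([.5496,.0043,.1998],77.89)
E
```

```text
t 21.05 tcp [549.7   4.  201.5] jawyaw 77.89 zax [ 3.e-04 -1.e-04 -1.e+00] F [ 0.04  0.18 -0.1 ] w 36.91 q [-0.36  0.57  0.3   2.02 -0.29  0.59  1.51]
board x,y mm [-22.09  -1.95] F along,across [0.   0.18] Fz -0.1
twist deg [ 0.02  0.   -0.  ] scaled [ 0.0002  0.     -0.    ] | dp mm world [-0.1  0.3 -1.7] | scaled, axes now [ 0.0024 -0.0013  0.0139] | after turn [ 0.0024 -0.0013  0.0139]
```

apply_moves:
  dp:
    - [0.003,0,0.014]
    - [0,0,0]
    - [0,0.05,0]
    - [0,0.03,0]
    - [0,0.01,0]
    - [0,0.005,0]
  twist:
    - [0,0,0]
    - [0,0,0]
    - [0,0,0]
    - [0,0,0]
    - [0,0,0]
    - [0,0,0]
  jaw: [255,255,255,255,255,255]

```text
clock: 21.65
tcp_pos: [0.5614, 0.002, 0.1998]
orientation: [-2.442, -1.974, 0.002]
contact_force: [-3.8, 0.9, 0.4]
grip_width: 0.0371
```

```bash
python3 - <<'E'
from h import *
bf()
E
```

```text
t 21.65 tcp [561.4   2.  199.8] jawyaw 77.9 zax [-1.7e-03  4.0e-04 -1.0e+00] F [-3.79  0.94  0.4 ] w 37.05 q [-0.35  0.59  0.3   1.99 -0.29  0.6   1.51]
board x,y mm [-10.19  -1.48] F along,across [-3.9   0.12] Fz 0.4
```

apply_moves:
  dp:
    - [0,0.013,0]
  twist:
    - [0,0,0]
  jaw: [255]

```text
clock: 21.75
tcp_pos: [0.5619, 0.0018, 0.1994]
orientation: [-2.44, -1.973, 0.005]
contact_force: [-7.7, 1.3, 8.7]
grip_width: 0.0367
```

```bash
python3 - <<'E'
from h import *
bf()
f=r.grab_frame('wrist'); save(f,'w16.png')
for i in range(6):
    f=r.grab_frame('side'); bf(r.get_obs())
save(f,'s16.png')
ft=r.grab_frame('top'); save(ft,'t16.png'); st()
E
```

```text
t 21.75 tcp [561.9   1.8 199.4] jawyaw 77.92 zax [-5.e-03  8.e-04 -1.e+00] F [-7.73  1.26  8.7 ] w 36.68 q [-0.34  0.59  0.3   1.99 -0.29  0.61  1.51]
board x,y mm [-9.66 -1.49] F along,across [-7.82 -0.39] Fz 8.7
board x,y mm [-9.66 -1.48] F along,across [-5.31  0.45] Fz 2.91
board x,y mm [-9.7 -1.5] F along,across [-5.69  0.39] Fz 3.14
board x,y mm [-9.7  -1.47] F along,across [-5.53 -0.85] Fz 1.67
board x,y mm [-9.72 -1.49] F along,across [-6.46 -0.34] Fz 2.0
board x,y mm [-9.71 -1.49] F along,across [-5.03  0.38] Fz 1.75
board x,y mm [-9.72 -1.5 ] F along,across [-4.27  0.31] Fz 1.9
t 22.15 tcp [561.9   1.8 199.4] jawyaw 77.92 zax [-4.8e-03  8.0e-04 -1.0e+00] F [-3.6   1.16  1.89] w 36.99 q [-0.34  0.59  0.3   1.99 -0.29  0.61  1.51]
```

View pics/w16.png

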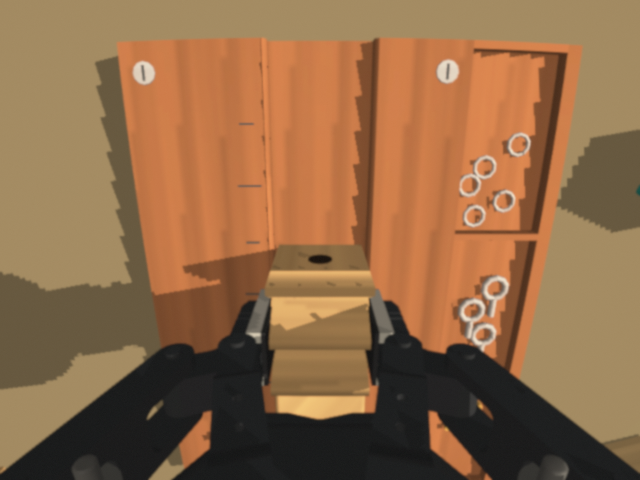

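View pics/s16.png

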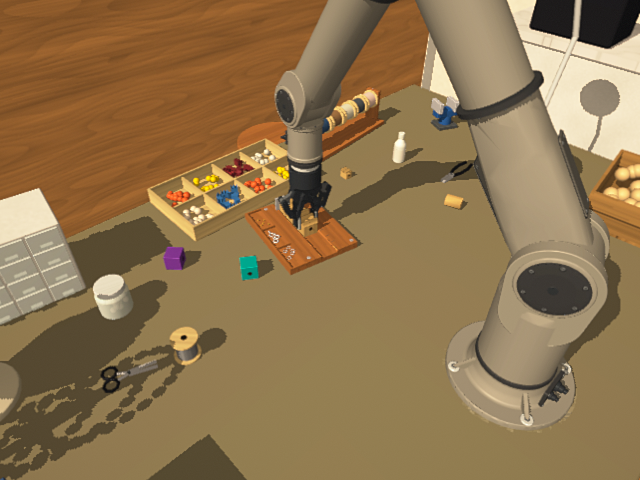

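apply_moves:
  dp:
    - [0,0.02,0]
  twist:
    - [-0.0023,0,0]
  jaw: [255]

```text
clock: 22.25
tcp_pos: [0.5622, 0.0018, 0.1993]
orientation: [-2.439, -1.973, 0.007]
contact_force: [-16.3, 3.2, 19.5]
grip_width: 0.0373
```

```bash
python3 - <<'E'
from h import *
bf()
for i in range(10):
    f=r.grab_frame('side'); bf(r.get_obs())
st()
E
```

```text
t 22.25 tcp [562.2   1.8 199.3] jawyaw 77.93 zax [-0.0065  0.0011 -1.    ] F [-16.33   3.22  19.45] w 37.25 q [-0.34  0.59  0.3   1.99 -0.29  0.61  1.51]
board x,y mm [-9.38 -1.49] F along,across [-16.65  -0.28] Fz 19.45
board x,y mm [-9.38 -1.49] F along,across [-11.03   0.05] Fz 11.87
board x,y mm [-9.4 -1.5] F along,across [-11.36  -0.04] Fz 11.29
board x,y mm [-9.43 -1.51] F along,across [-12.19   0.48] Fz 11.2
board x,y mm [-9.44 -1.5 ] F along,across [-11.84  -0.88] Fz 11.13
board x,y mm [-9.45 -1.47] F along,across [-11.05  -0.62] Fz 10.92
board x,y mm [-9.47 -1.51] F along,across [-12.07   0.8 ] Fz 10.59
board x,y mm [-9.44 -1.51] F along,across [-11.03  -0.56] Fz 11.28
board x,y mm [-9.45 -1.52] F along,across [-10.79   0.42] Fz 10.61
board x,y mm [-9.44 -1.48] F along,across [-11.3    0.11] Fz 10.64
board x,y mm [-9.47 -1.49] F along,across [-10.83  -0.52] Fz 11.04
t 22.75 tcp [562.1   1.8 199.3] jawyaw 77.94 zax [-0.0062  0.0011 -1.    ] F [-10.7    1.77  11.04] w 37.38 q [-0.34  0.59  0.3   1.99 -0.29  0.61  1.51]
```

apply_moves:
  dp:
    - [0,0.018,-0.01]
  twist:
    - [-0.0023,0,0]
  jaw: [255]

```text
clock: 22.85
tcp_pos: [0.5623, 0.0018, 0.2]
orientation: [-2.438, -1.973, 0.008]
contact_force: [-6.6, 0.1, -0.7]
grip_width: 0.037
```

```bash
python3 - <<'E'
from h import *
bf()
for i in range(6):
    f=r.grab_frame('side'); bf(r.get_obs())
st()
E
```

```text
t 22.85 tcp [562.3   1.8 200. ] jawyaw 77.96 zax [-0.007  0.001 -1.   ] F [-6.6   0.13 -0.75] w 37.01 q [-0.34  0.59  0.3   1.99 -0.29  0.61  1.51]
board x,y mm [-9.31 -1.49] F along,across [-6.48 -1.26] Fz -0.75
board x,y mm [-9.28 -1.48] F along,across [-6.73  0.91] Fz -0.46
board x,y mm [-9.3  -1.48] F along,across [-6.33  0.27] Fz -0.48
board x,y mm [-9.31 -1.46] F along,across [-7.43  0.26] Fz -0.35
board x,y mm [-9.3  -1.46] F along,across [-7.08  0.14] Fz 0.52
board x,y mm [-9.32 -1.49] F along,across [-6.44 -0.67] Fz 0.33
board x,y mm [-9.27 -1.45] F along,across [-7.13  0.44] Fz 0.09
t 23.15 tcp [562.3   1.8 199.7] jawyaw 77.96 zax [-7.2e-03  8.0e-04 -1.0e+00] F [-6.88  1.93  0.09] w 37.2 q [-0.34  0.59  0.3   1.99 -0.29  0.61  1.51]
```

apply_moves:
  dp:
    - [0,0.023,-0.003]
  twist:
    - [-0.0035,0,0]
  jaw: [255]

```text
clock: 23.25
tcp_pos: [0.5625, 0.0018, 0.1994]
orientation: [-2.437, -1.973, 0.009]
contact_force: [-15.0, 3.3, 16.1]
grip_width: 0.0373
```

```bash
python3 - <<'E'
from h import *
bf()
for i in range(8):
    f=r.grab_frame('side'); bf(r.get_obs())
st()
E
```

```text
t 23.25 tcp [562.5   1.8 199.4] jawyaw 77.99 zax [-8.e-03  6.e-04 -1.e+00] F [-14.97   3.26  16.08] w 37.28 q [-0.34  0.59  0.3   1.99 -0.29  0.61  1.51]
board x,y mm [-9.15 -1.41] F along,across [-15.32   0.05] Fz 16.08
board x,y mm [-9.16 -1.43] F along,across [-12.22   0.56] Fz 8.11
board x,y mm [-9.21 -1.43] F along,across [-11.9    0.53] Fz 8.63
board x,y mm [-9.19 -1.47] F along,across [-11.43  -0.73] Fz 8.09
board x,y mm [-9.21 -1.43] F along,across [-11.6    1.05] Fz 8.84
board x,y mm [-9.22 -1.42] F along,across [-11.84   0.34] Fz 7.42
board x,y mm [-9.21 -1.43] F along,across [-10.84   0.45] Fz 7.91
board x,y mm [-9.22 -1.45] F along,across [-11.28   0.49] Fz 7.54
board x,y mm [-9.2  -1.44] F along,across [-11.78  -0.4 ] Fz 8.18
t 23.65 tcp [562.4   1.8 199.4] jawyaw 77.99 zax [-7.7e-03  7.0e-04 -1.0e+00] F [-11.6    2.08   8.18] w 36.74 q [-0.34  0.59  0.3   1.99 -0.29  0.61  1.51]
```

apply_moves:
  dp:
    - [0,0.026,-0.01]
  twist:
    - [-0.0035,0,0]
  jaw: [255]

```text
clock: 23.75
tcp_pos: [0.5626, 0.0018, 0.1996]
orientation: [-2.437, -1.974, 0.01]
contact_force: [-10.6, 2.8, 2.1]
grip_width: 0.0368
```

```bash
python3 - <<'E'
from h import *
bf()
for i in range(8):
    f=r.grab_frame('side'); bf(r.get_obs())
st()
E
```

```text
t 23.75 tcp [562.6   1.8 199.6] jawyaw 78.02 zax [-8.9e-03  4.0e-04 -1.0e+00] F [-10.6    2.83   2.12] w 36.84 q [-0.34  0.59  0.3   1.98 -0.29  0.61  1.51]
board x,y mm [-9.01 -1.39] F along,across [-10.96   0.55] Fz 2.12
board x,y mm [-9.   -1.38] F along,across [-10.45   0.21] Fz 1.86
board x,y mm [-9.03 -1.39] F along,across [-11.52   0.22] Fz 4.79
board x,y mm [-9.02 -1.37] F along,across [-11.2    0.41] Fz 3.48
board x,y mm [-9.04 -1.4 ] F along,across [-11.18   0.46] Fz 3.9
board x,y mm [-9.01 -1.38] F along,across [-9.81  0.97] Fz 3.87
board x,y mm [-9.03 -1.39] F along,across [-10.35   1.24] Fz 3.08
board x,y mm [-9.01 -1.42] F along,across [-10.77   1.83] Fz 4.15
board x,y mm [-9.02 -1.37] F along,across [-10.27   0.29] Fz 3.7
t 24.15 tcp [562.6   1.8 199.5] jawyaw 78.02 zax [-9.1e-03  4.0e-04 -1.0e+00] F [-9.98  2.43  3.7 ] w 37.39 q [-0.34  0.59  0.3   1.98 -0.29  0.61  1.51]
```

```bash
python3 - <<'E'
from h import *
f=r.grab_frame('side'); t=r.grab_frame('top'); w=r.grab_frame('wrist'); o=r.get_obs(); bf(o)
z=lambda im,x,y,w,h,s: cv2.resize(im[y:y+h,x:x+w,::-1],(int(w*s),int(h*s)),interpolation=cv2.INTER_CUBIC)
cv2.imwrite('pics/fin.png',np.hstack([z(f['color'],250,170,110,110,3.6),z(t['color'],260,160,110,110,3.6)]))
save(w,'w17.png')
E
```

```text
board x,y mm [-9.03 -1.37] F along,across [-10.75   0.31] Fz 4.21
```

View pics/fin.png

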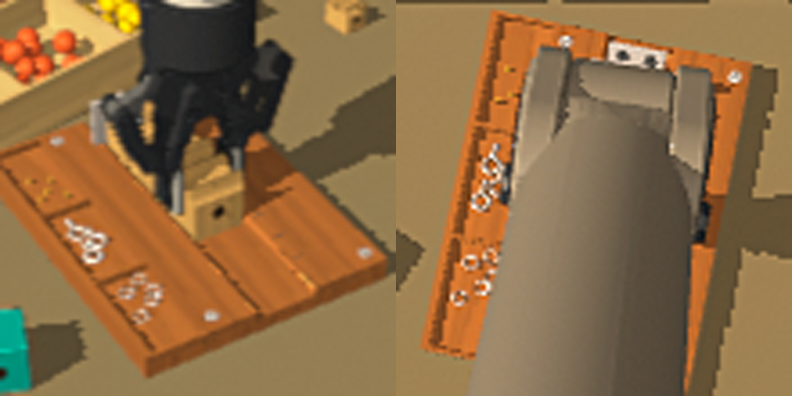

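View pics/w17.png

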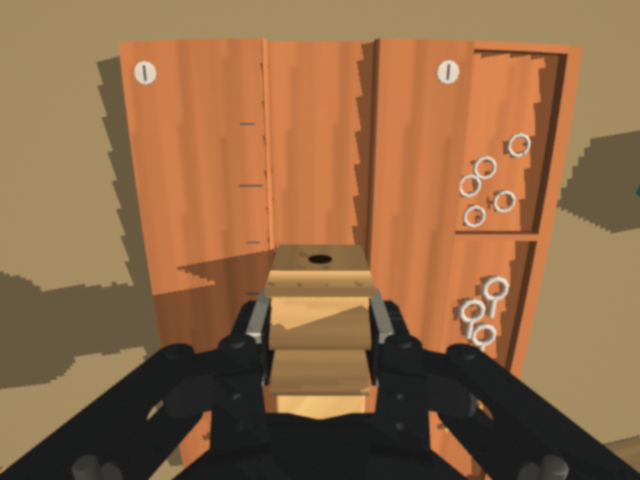

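```bash
python3 - <<'E'
from h import *
bf(); print(r.hand_in())
E
```

```text
t 24.3 tcp [562.6   1.8 199.5] jawyaw 78.02 zax [-9.1e-03  3.0e-04 -1.0e+00] F [-10.44   2.56   4.21] w 36.91 q [-0.34  0.59  0.3   1.98 -0.29  0.61  1.51]
board x,y mm [-9.03 -1.37] F along,across [-10.75   0.31] Fz 4.21
the job is handed in; nothing more can be done
None
```

The row is laid in the channel in the order you asked: house at the needle stop, then cube, then crown. All three have their holes along the channel. I handed it in at 24.3 s, with the gripper still holding the crown (60 N set) and pushing.

**What my last checks showed:**
- **Push:** it was steady at 10 to 11 N along the channel, with almost no sideways force. There was also about 4 N of downward force, so floor friction may take 1 to 1.5 N of the push before it reaches the row.
- **Contact:** the gripper stopped 39.7 mm (house to cube) and 42.0 mm (cube to crown) apart, against 39 and 42 mm expected for touching beads. The last pictures showed no gap between crown and cube. The arm hid the house from the fixed cameras by then; it looked tight against the stop and the cube before I fetched the crown.
- **Tilt:** the tool leaned about 0.5° while pushing, so the crown may lean by up to that much. It looked upright in the pictures.
- **Bystanders:** I did not touch the turquoise or purple cubes, or anything else on the bench.

The two cameras disagreed by about 1.5 mm on where the channel's middle lies. I used the wrist camera's value, and the beads went in without sideways contact.

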